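Close the spice jars and snap them into the clip rack

ROBOT

A 6-joint arm with a two-finger parallel gripper is mounted at the origin on the work surface. World frame = base frame: x ahead of the robot, y to its left, z up, the work surface at z = 0. Lengths are in m, angles in rad, forces in N, time in s.
With the tool pointing down it reaches from about 0.35 to 0.975 m from the base axis. Payload 17.4 kg.
Tool frame: the origin (TCP) lies between the finger pads; the fingertips stand 19 mm ahead of it and the grasp point (between the pads) is the TCP; z points along the fingers, y is the direction in which the jaws open and shut (so a half turn about z gives the same grasp; the last joint's range is limited). The gripper opens to 85 mm and grips with 20 to 120 N. Pads are 22 mm wide; open, the fingers measure 114 mm over their backs; the gripper's body (76 mm by 85 mm) begins 54 mm behind the grasp point. The pads swing forward as they close: fully open they stand 13 mm farther back than shut.
Start: joints at [-1.171, 0.116, 1.442, -0, 1.584, -0.038], TCP at [0.286, -0.611, 0.25] pointing down, gripper open.
Joint ranges: [-2.83, 2.83], [-0.83, 2.19], [0.07, 2.5], [-1.14, 4.28], [0.01, 3], [-2.97, 2.97]. Speed limits (rad/s): [1.89, 1.89, 2.22, 3.14, 3.14, 3.14].

INTERFACE

Orientations are given as a 3x3 rotation matrix whose columns are the frame's x, y, z axes.
In Python, from cell import get_state, vision, robot gives the robot as it stands.
- The arm moves only by the tool play_rows, never from a script. Its argument "commands" is a list of rows, each a list of 7 numbers: the shift along the tool's x, y, z in m, then the turn, a rotation vector about the tool's x, y, z in rad, then the gripper's target within -1 to 1 (shut at 1, half-way at 0, fully open at -1). In form: [[tx, ty, tz, rx, ry, rz, hand], ...]. A call has exactly 5 rows; each row is the pose to reach, as a shift and turn from the pose commanded when the call began, along the tool's axes at that moment; what a row does not reach only later rows make up. A row lasts 1/12 s, in which the tool goes at most 41.7 mm and 7.16 degrees, less where a joint would pass 70% of its speed; a pose out of reach is approached as far as the arm can. A call with a gripper value outside its range is refused whole. The fingers move at their own pace and stop on an object; "force" is the grip in N (left out, the last holds). Time passes only in rows, so rows that repeat a pose let the fingers close, or fill a call up. It gives the time, the measured TCP pose, the force and the opening at its end, in the units of the state.
- get_state(): the state, without advancing time (a new reading comes with each control period).
- vision.get_image(name): name is "side" or "top" or "wrist"; returns the picture (384x512x3 uint8, blue, green, red); there is no depth.
- vision.camera_model(name): a dict with "camera_matrix" (3x3 intrinsics, pixels), "R" (3x3) and "t" (3): a world point X has camera coordinates R X + t. Camera axes: x right, y down, z forward; pixel columns grow to the right and rows downward; lengths in m; the calibration is good to about 2 mm. A picture is of the moment at which its call begins: read the wrist's pose just before it. camera_model takes no time and is no camera call; for the wrist camera it gives the pose at the moment of the call.
- robot.job_done(): hands the job in, once; it reports no verdict.
The state is a dict: "time_s": time; "joint_pos": joint angles; "dq": joint speeds; "joint_torque": joint torques, N m; "position": TCP position; "tcp_rot": TCP orientation; "wrist_force": force on the tool from outside, world axes, zero at the start; "wrist_torque": the same for the moment, N m; "width": finger opening in m.
Only numpy, scipy, OpenCV 4.12 (cv2) and the standard library are available. Lean on these libraries where they do the work, as an engineer would, in place of code of your own. Each camera call takes 0.05 s, during which the arm holds its last target.

TASK

The spices are to be put away after service: press each jar's raised cap down until it is fully shut, and only then push that jar, upright, sideways into the spring clip whose tag has its colour until it snaps fully home and stands on the rack's ledge. Do this for every jar on the counter (three to five of the five colours), and leave the other kitchen things where they are.

Things in the scene. Friction and masses are not known exactly. Their poses are not given: they have to be found in the camera images.
- jar_red_mid (a point): centre of the red-capped, red-banded spice jar (loose, clear cylinder 52 mm across, 0.2 kg), on its axis 42 mm above its underside; z up along it. Body reaches 24 mm above this point; grip it 6 to 16 mm above this point to stay above the clips. Cap on top: 50 mm across, 18 mm tall, its flat top 50 mm above this point when raised, 42 when shut. None if absent
- jar_yellow_mid (a point): centre of the yellow-capped, yellow-banded spice jar (loose, clear cylinder 52 mm across, 0.2 kg), on its axis 42 mm above its underside; z up along it. Body reaches 24 mm above this point; grip it 6 to 16 mm above this point to stay above the clips. Cap on top: 50 mm across, 18 mm tall, its flat top 50 mm above this point when raised, 42 when shut. None if absent
- jar_green_mid (a point): centre of the green-capped, green-banded spice jar (loose, clear cylinder 52 mm across, 0.2 kg), on its axis 42 mm above its underside; z up along it. Body reaches 24 mm above this point; grip it 6 to 16 mm above this point to stay above the clips. Cap on top: 50 mm across, 18 mm tall, its flat top 50 mm above this point when raised, 42 when shut. None if absent
- jar_blue_mid (a point): centre of the blue-capped, blue-banded spice jar (loose, clear cylinder 52 mm across, 0.2 kg), on its axis 42 mm above its underside; z up along it. Body reaches 24 mm above this point; grip it 6 to 16 mm above this point to stay above the clips. Cap on top: 50 mm across, 18 mm tall, its flat top 50 mm above this point when raised, 42 when shut. None if absent
- jar_white_mid (a point): centre of the white-capped, white-banded spice jar (loose, clear cylinder 52 mm across, 0.2 kg), on its axis 42 mm above its underside; z up along it. Body reaches 24 mm above this point; grip it 6 to 16 mm above this point to stay above the clips. Cap on top: 50 mm across, 18 mm tall, its flat top 50 mm above this point when raised, 42 when shut. None if absent
- cap_red (a joint): how far the press-on cap of the red jar is pressed down, m: 0 = fully raised, 0.008 = shut, against its stop. Stays where it is left; takes about 6 N straight down on its top. Starts raised (0 to 0.003)
- cap_yellow (a joint): how far the press-on cap of the yellow jar is pressed down, m: 0 = fully raised, 0.008 = shut, against its stop. Stays where it is left; takes about 6 N straight down on its top. Starts raised (0 to 0.003)
- cap_green (a joint): how far the press-on cap of the green jar is pressed down, m: 0 = fully raised, 0.008 = shut, against its stop. Stays where it is left; takes about 6 N straight down on its top. Starts raised (0 to 0.003)
- cap_blue (a joint): how far the press-on cap of the blue jar is pressed down, m: 0 = fully raised, 0.008 = shut, against its stop. Stays where it is left; takes about 6 N straight down on its top. Starts raised (0 to 0.003)
- cap_white (a joint): how far the press-on cap of the white jar is pressed down, m: 0 = fully raised, 0.008 = shut, against its stop. Stays where it is left; takes about 6 N straight down on its top. Starts raised (0 to 0.003)
- clip_red_seat (a point): where the jar's centre is once the red jar is snapped into the red-tagged clip: 50 mm above the table, 42 above the ledge. x axis: level direction in which to push the jar in (the mouth opens to -x); z up. Colour tags on the ledge's front edge and on top of the rail behind
- clip_yellow_seat (a point): where the jar's centre is once the yellow jar is snapped into the yellow-tagged clip: 50 mm above the table, 42 above the ledge. x axis: level direction in which to push the jar in (the mouth opens to -x); z up. Colour tags on the ledge's front edge and on top of the rail behind
- clip_green_seat (a point): where the jar's centre is once the green jar is snapped into the green-tagged clip: 50 mm above the table, 42 above the ledge. x axis: level direction in which to push the jar in (the mouth opens to -x); z up. Colour tags on the ledge's front edge and on top of the rail behind
- clip_blue_seat (a point): where the jar's centre is once the blue jar is snapped into the blue-tagged clip: 50 mm above the table, 42 above the ledge. x axis: level direction in which to push the jar in (the mouth opens to -x); z up. Colour tags on the ledge's front edge and on top of the rail behind
- clip_white_seat (a point): where the jar's centre is once the white jar is snapped into the white-tagged clip: 50 mm above the table, 42 above the ledge. x axis: level direction in which to push the jar in (the mouth opens to -x); z up. Colour tags on the ledge's front edge and on top of the rail behind
- rack: five clips 86 mm apart along y. Each: ledge 8 mm thick, from 34 mm before the seat to 32 behind; two sprung jaws with free-running rollers 20 mm before the seat, 18 to 34 mm above the table, 32 mm apart at rest, so jars enter from the front only, at 6 to 12 N, then snap against a stop 26 mm behind the seat. Side plates (59 mm apart, 36 mm high) beside each seat; rear rail 33 mm high. Origin: on the table under the middle seat
- dish: bystander, leave alone: small blue sauce dish, 66 mm across, 26 mm high, standing among the jars; origin under its centre
- sauce: bystander, leave alone: amber sauce bottle, 60 mm across, 190 mm high; origin under its centre
- tin: bystander, leave alone: food tin with green label, 72 mm across, 100 mm high; origin under its centre
- ladle: bystander, leave alone: steel serving spoon 200 mm long, lying at the left
- mug: bystander, leave alone: white mug, 80 mm across, 90 mm high, beside the rack; origin under its centre
- bowl: bystander, leave alone: steel bowl, 130 mm across, 60 mm high, beside the rack; origin under its centre
- spatula: bystander, leave alone: spatula, 240 mm long, lying at the right
Things that resemble listed ones, but are neither listed nor needed, are in the scene too. What is shaped like the part that bears clip_red_seat but orange is not meant.

How it is judged:
On the way, in this order (a step that is already met when the one before it is completed fails the run):
1. the caps of all jars present are pressed shut (value of joint each of cap_red, cap_yellow, cap_green, cap_blue, cap_white above 0.0065 m), for 0.2 s.
2. all jars present stand snapped into the clips of their colours (horizontal distance between jar_red_mid and clip_red_seat below 0.006 m and height (world z) of jar_red_mid between 0.046 and 0.0545 m and angle between each of jar_red_mid, jar_yellow_mid, jar_green_mid, jar_blue_mid, jar_white_mid's own z axis and vertical below 0.1 rad and horizontal distance between jar_yellow_mid and clip_yellow_seat below 0.006 m and height (world z) of jar_yellow_mid between 0.046 and 0.0545 m and horizontal distance between jar_green_mid and clip_green_seat below 0.006 m and height (world z) of jar_green_mid between 0.046 and 0.0545 m and horizontal distance between jar_blue_mid and clip_blue_seat below 0.006 m and height (world z) of jar_blue_mid between 0.046 and 0.0545 m and horizontal distance between jar_white_mid and clip_white_seat below 0.006 m and height (world z) of jar_white_mid between 0.046 and 0.0545 m), for 0.2 s.
At the end, for the whole second after the job is handed in: every jar present is in the clip of its own colour: axis within 6 mm of the seat, upright within 0.1 rad, standing on the ledge (within 4 mm), its cap pressed down at least 6.5 of 8 mm (all of step 1 and all of step 2); the robot touches nothing.
It fails at once if a jar is in its clip with its cap still up ((horizontal distance between jar_red_mid and clip_red_seat below 0.012 m and value of joint cap_red below 0.006 m) or (horizontal distance between jar_yellow_mid and clip_yellow_seat below 0.012 m and value of joint cap_yellow below 0.006 m) or (horizontal distance between jar_green_mid and clip_green_seat below 0.012 m and value of joint cap_green below 0.006 m) or (horizontal distance between jar_blue_mid and clip_blue_seat below 0.012 m and value of joint cap_blue below 0.006 m) or (horizontal distance between jar_white_mid and clip_white_seat below 0.012 m and value of joint cap_white below 0.006 m)).
It fails at once if one of the other kitchen things is pushed away or knocked over (distance of any of dish, sauce, tin, ladle, mug, bowl, spatula from where it was at the start of the episode above 0.06 m).
Of jar_red, jar_yellow, jar_green, jar_blue, jar_white only 3 to 5 are there at a start; the rules pass over those that are not, and their reading is None.
At some moment in a run one of jar_red, jar_yellow, jar_green, jar_blue, jar_white may be knocked a few centimetres aside while the robot is not near it.
Once in a run the grip may slacken for a moment while it holds something.
It also fails if it takes over 210 s, if anything falls off the work surface, if the arm or the gripper's body presses on something with over 40 N, if the wrist force passes 120 N, or if a joint passes its speed limit or range.

## Working session

There is one attempt and no reset: what is moved stays moved. The work goes in short steps, Python scripts to look and compute and a tool call to move; the robot and the scene stay as the last step left them, time stands still between calls to the robot, and variables do not carry over. Pictures are saved under pics/ and viewed, and the job is handed in when it is done.

Besides the shell and the picture viewer there is one more tool, called after "Emit:" by a JSON object that holds its "fn" and its "kwargs", one argument or row to a line. play_rows: Moves the arm, as the interface text tells. Its arguments: {"type":"object","properties":{"commands":{"type":"array","items":{"type":"array","items":{"type":"number"}}},"force":{"type":"number"}},"required":["commands"]}

```bash
mkdir -p pics; ls; python3 - <<'E'
from cell import get_state, vision, robot
import cv2
s=get_state()
print({k:s[k] for k in ('time_s','position','tcp_rot','width','wrist_force')})
for n in ('side','top','wrist'):
    m=vision.camera_model(n); print(n,m)
    im=vision.get_image(n); cv2.imwrite(f'pics/{n}0.png',im)
E
```

```text
pics
{'time_s': 0.0, 'position': array([ 0.2860838 , -0.61118578,  0.249565  ]), 'tcp_rot': array([[ 9.05693650e-01,  4.23932538e-01, -4.63250740e-04],
       [ 4.23932791e-01, -9.05693050e-01,  1.04354577e-03],
       [ 2.28300338e-05, -1.14151996e-03, -9.99999348e-01]]), 'width': 0.08550280820684043, 'wrist_force': array([ 0.37368991, -0.28089635, -0.16040252])}
side {'camera_matrix': array([[433.05357344,   0.        , 259.9493896 ],
       [  0.        , 433.05357344, 197.21093794],
       [  0.        ,   0.        ,   1.        ]]), 'R': array([[-0.83455369, -0.55083887, -0.00983238],
       [-0.31852684,  0.49699512, -0.80717811],
       [ 0.44951173, -0.6705016 , -0.59022607]]), 't': array([0.49054871, 0.27961621, 1.10115217])}
top {'camera_matrix': array([[427.47078309,   0.        , 251.16121391],
       [  0.        , 427.47078309, 186.99217967],
       [  0.        ,   0.        ,   1.        ]]), 'R': array([[ 0.01134087, -0.99991267, -0.00678465],
       [-0.99875785, -0.01099802, -0.04859841],
       [ 0.04851955,  0.00732738, -0.99879536]]), 't': array([-0.02680933,  0.61239012,  1.41984797])}
wrist {'camera_matrix': array([[264.58394121,   0.        , 256.92400751],
       [  0.        , 264.58394121, 192.98041947],
       [  0.        ,   0.        ,   1.        ]]), 'R': array([[ 0.42368016, -0.90581015, -0.00176157],
       [-0.8684763 , -0.40676881,  0.28335147],
       [-0.25737919, -0.11852051, -0.95901452]]), 't': array([-0.6751027 , -0.03735931,  0.38018802])}
```

```bash
python3 - <<'E'
import cv2
for n in ('side','top','wrist'):
    im=cv2.imread(f'pics/{n}0.png'); cv2.imwrite(f'pics/{n}0b.png',cv2.resize(im,(800,600),interpolation=cv2.INTER_CUBIC))
E
```

```text
(no output)
```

View pics/top0b.png

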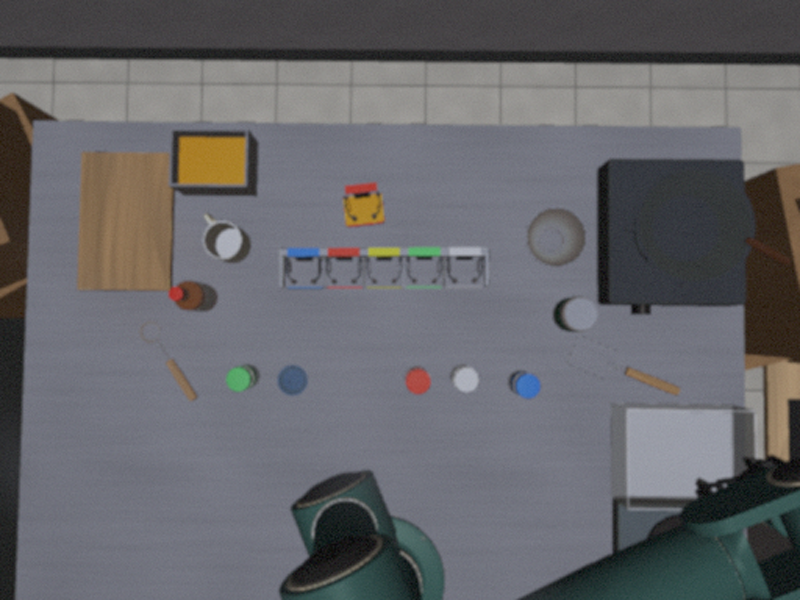

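View pics/side0b.png

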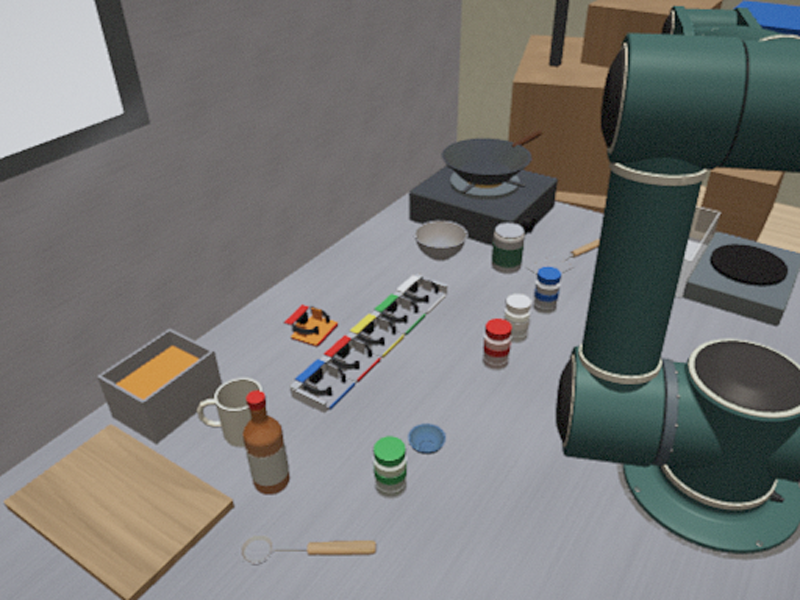

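View pics/wrist0b.png

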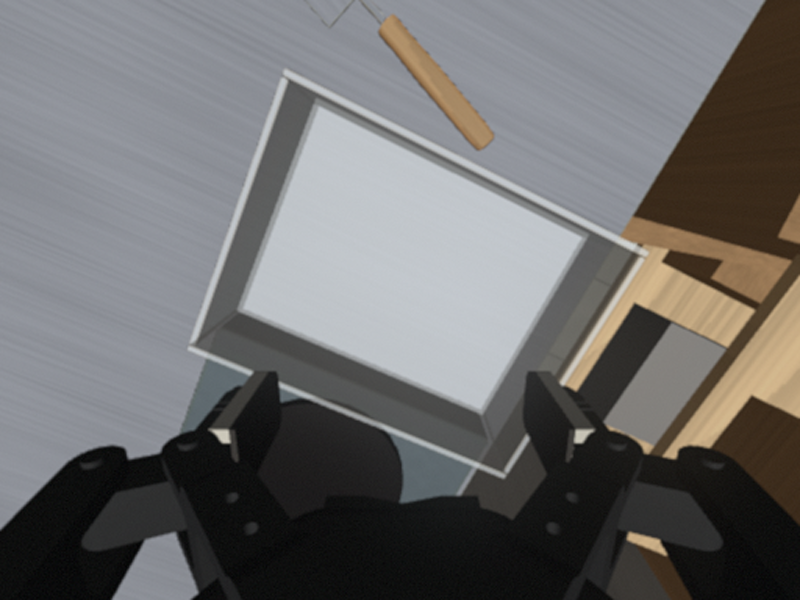

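```bash
cat > h.py <<'E'
import numpy as np, cv2
from cell import get_state, vision, robot
def ray(m,uv,z):
    K,R,t=m['camera_matrix'],m['R'],m['t']
    d=R.T@np.linalg.solve(K,[uv[0],uv[1],1.]); c=-R.T@t
    return c+d*(z-c[2])/d[2]
def proj(m,X):
    p=m['camera_matrix']@(m['R']@np.asarray(X,float)+m['t']); return p[:2]/p[2]
E
python3 - <<'E'
import cv2
im=cv2.imread('pics/top0.png')
c=im[145:190,170:320]; cv2.imwrite('pics/c1.png',cv2.resize(c,None,fx=5.3,fy=5.3,interpolation=cv2.INTER_CUBIC))
c=im[225:260,140:350]; cv2.imwrite('pics/c2.png',cv2.resize(c,None,fx=3.8,fy=3.8,interpolation=cv2.INTER_CUBIC))
E
```

```text
(no output)
```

View pics/c1.png

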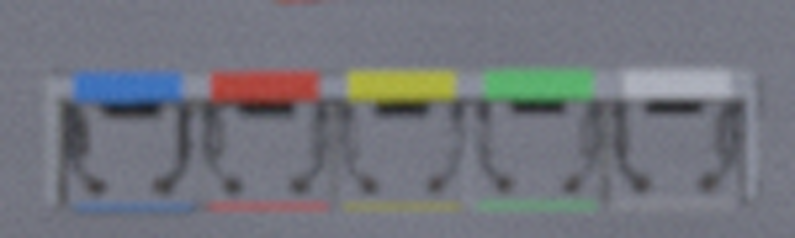

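View pics/c2.png

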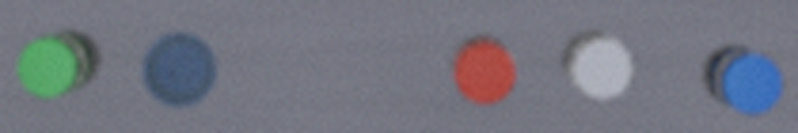

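```bash
python3 - <<'E'
from h import *
m=vision.camera_model('top'); 
for n,u,v in (('green',48,68),('red',485,72),('white',602,68),('blue',752,84)):
    print(n,ray(m,(140+u/3.8,225+v/3.8),.091).round(4))
print('dish',ray(m,(140+180/3.8,225+69/3.8),.026).round(4))
for n,u in (('b',133),('r',267),('y',402),('g',537),('w',673)):
    print(n,'front',ray(m,(170+u/5.3,145+208/5.3),.006).round(4))
for n,u in (('b',129),('r',266),('y',402),('g',539),('w',677)):
    print(n,'rail',ray(m,(170+u/5.3,145+72/5.3),.033).round(4),ray(m,(170+u/5.3,145+101/5.3),.033).round(4))
E
```

```text
green [0.4285 0.2891 0.091 ]
red [ 0.4295 -0.0745  0.091 ]
white [ 0.434  -0.1716  0.091 ]
blue [ 0.4223 -0.296   0.091 ]
dish [0.4235 0.1891 0.026 ]
b front [0.6203 0.1698 0.006 ]
r front [0.6212 0.0842 0.006 ]
y front [ 0.6222 -0.0018  0.006 ]
g front [ 0.6231 -0.0879  0.006 ]
w front [ 0.6241 -0.1744  0.006 ]
b rail [0.7043 0.17   0.033 ] [0.686  0.1697 0.033 ]
r rail [0.7052 0.084  0.033 ] [0.687  0.0837 0.033 ]
y rail [ 0.7061 -0.0014  0.033 ] [ 0.6879 -0.0016  0.033 ]
g rail [ 0.707  -0.0873  0.033 ] [ 0.6888 -0.0874  0.033 ]
w rail [ 0.7079 -0.1737  0.033 ] [ 0.6897 -0.1738  0.033 ]
```

```bash
cat >> h.py <<'E'
from scipy.spatial.transform import Rotation as Ro
RT=np.array([[0,1,0],[1,0,0],[0,0,-1.]])
def go(*p):
    s=get_state(); R=s['tcp_rot']
    print('t',round(s['time_s'],2),'pos',s['position'].round(4),'F',s['wrist_force'].round(1),'w',round(s['width'],4))
    d=R.T@(np.array(p)-s['position']); print('shift',d.round(4),'rot',Ro.from_matrix(R.T@RT).as_rotvec().round(4))
E
python3 - <<'E'
from h import *
go(.422,-.296,.2)
m=vision.camera_model('wrist'); s=get_state()
print('cam in tool', s['tcp_rot'].T@(-m['R'].T@m['t']-s['position']), (m['R']@s['tcp_rot']).round(3))
E
```

```text
t 0.15 pos [ 0.2861 -0.6112  0.2497] F [0.  0.1 0.7] w 0.0853
shift [ 0.2567 -0.2279  0.0499] rot [-8.000e-04 -5.000e-04 -1.133e+00]
cam in tool [ 0.0717293   0.00080502 -0.12436695] [[-0.     1.     0.001]
 [-0.959 -0.    -0.283]
 [-0.283 -0.001  0.959]]
```

Emit:
{"fn": "play_rows", "kwargs": {
  "commands": [
    [0.257, -0.228, 0.05, -0.001, 0, -1.133, 1],
    [0.257, -0.228, 0.05, -0.001, 0, -1.133, 1],
    [0.257, -0.228, 0.05, -0.001, 0, -1.133, 1],
    [0.257, -0.228, 0.05, -0.001, 0, -1.133, 1],
    [0.257, -0.228, 0.05, -0.001, 0, -1.133, 1]
  ],
  "force": 40
}}

```text
time_s: 0.57
position: [0.368, -0.4202, 0.2197]
tcp_rot: [[0.481, 0.876, 0.0], [0.876, -0.481, -0.0], [-0.0, 0.0, -1.0]]
wrist_force: [-0.1, -0.1, -0.1]
width: 0.0253
```

```bash
python3 - <<'E'
from h import *
go(.422,-.296,.2)
E
```

```text
t 0.57 pos [ 0.368  -0.4202  0.2197] F [-0.1 -0.1 -0.1] w 0.0253
shift [ 0.1349 -0.0125  0.0197] rot [ 3.000e-04  1.000e-04 -5.023e-01]
```

Emit:
{"fn": "play_rows", "kwargs": {
  "commands": [
    [0.135, -0.0125, 0.02, 0, 0, -0.502, 1],
    [0.135, -0.0125, 0.02, 0, 0, -0.502, 1],
    [0.135, -0.0125, 0.02, 0, 0, -0.502, 1],
    [0.135, -0.0125, 0.02, 0, 0, -0.502, 1],
    [0.135, -0.0125, 0.02, 0, 0, -0.502, 1]
  ]
}}

```text
time_s: 0.98
position: [0.4234, -0.2953, 0.1998]
tcp_rot: [[-0.005, 1.0, 0.0], [1.0, 0.005, 0.0], [0.0, 0.0, -1.0]]
wrist_force: [-0.8, -0.7, 0.2]
width: -0.0002
```

```bash
python3 - <<'E'
from h import *
go(.422,-.296,.2)
cv2.imwrite('pics/w1.png',cv2.resize(vision.get_image('wrist'),(800,600),interpolation=cv2.INTER_CUBIC))
E
```

```text
t 0.98 pos [ 0.4234 -0.2953  0.1998] F [-0.8 -0.7  0.2] w -0.0002
shift [-0.0007 -0.0015 -0.0002] rot [ 0.0002 -0.0003  0.0047]
```

View pics/w1.png

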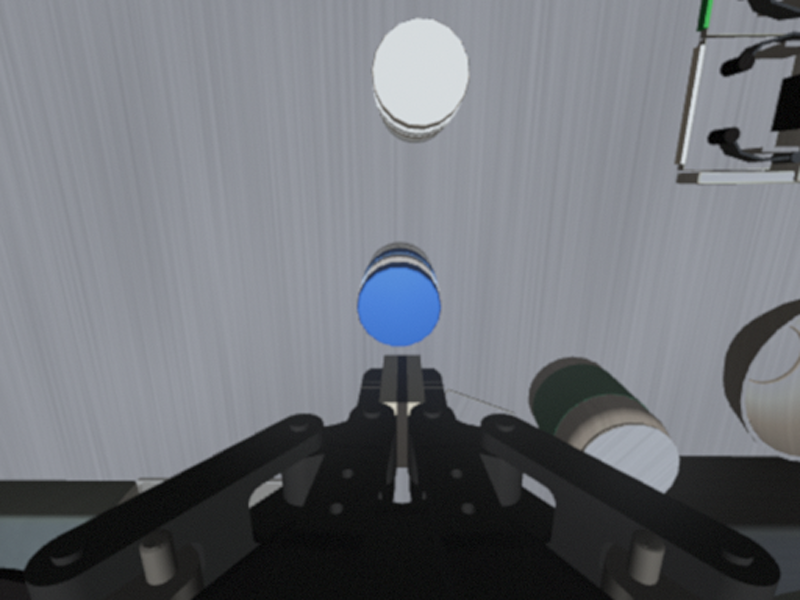

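```bash
python3 - <<'E'
from h import *
m=vision.camera_model('wrist')
for uv,z in (((399,306),.091),((421,72),.091),((682,180),.008),((703,36),.008)):
    print(ray(m,np.array(uv)/1.5625,z).round(4))
go(.4235,-.295,.115)
E
```

```text
[ 0.4215 -0.2973  0.091 ]
[ 0.4333 -0.1735  0.091 ]
[ 0.6291 -0.2267  0.008 ]
[ 0.6258 -0.1341  0.008 ]
t 1.03 pos [ 0.423  -0.2968  0.2001] F [-0.7 -0.4  0. ] w -0.0001
shift [0.0019 0.0005 0.0851] rot [ 0.0002  0.0004 -0.0035]
```

Emit:
{"fn": "play_rows", "kwargs": {
  "commands": [
    [0, -0.001, 0.035, 0, 0, -0.0035, 1],
    [0, -0.001, 0.07, 0, 0, -0.0035, 1],
    [0, -0.001, 0.085, 0, 0, -0.0035, 1],
    [0, -0.001, 0.087, 0, 0, -0.0035, 1],
    [0, -0.001, 0.087, 0, 0, -0.0035, 1]
  ]
}}

```text
time_s: 1.45
position: [0.4211, -0.2988, 0.113]
tcp_rot: [[0.006, 1.0, -0.001], [1.0, -0.006, 0.0], [0.0, -0.001, -1.0]]
wrist_force: [0.3, -0.1, 1.0]
width: -0.0003
```

Emit:
{"fn": "play_rows", "kwargs": {
  "commands": [
    [0, 0, 0.003, 0, 0, 0, 1],
    [0, 0, 0.006, 0, 0, 0, 1],
    [0, 0, 0.008, 0, 0, 0, 1],
    [0, 0, 0.01, 0, 0, 0, 1],
    [0, 0, 0.01, 0, 0, 0, 1]
  ]
}}

```text
time_s: 1.87
position: [0.422, -0.2986, 0.1042]
tcp_rot: [[0.003, 1.0, 0.002], [1.0, -0.003, -0.002], [-0.002, 0.002, -1.0]]
wrist_force: [0.2, -0.7, 1.3]
width: -0.0002
```

Emit:
{"fn": "play_rows", "kwargs": {
  "commands": [
    [0, 0.001, 0.001, 0, 0, 0, 1],
    [0, 0.001, 0.002, 0, 0, 0, 1],
    [0, 0.001, 0.003, 0, 0, 0, 1],
    [0, 0.001, 0.003, 0, 0, 0, 1],
    [0, 0.001, 0.003, 0, 0, 0, 1]
  ]
}}

```text
time_s: 2.28
position: [0.4233, -0.299, 0.103]
tcp_rot: [[0.003, 1.0, 0.003], [1.0, -0.003, -0.003], [-0.003, 0.003, -1.0]]
wrist_force: [-6.7, 1.0, 22.9]
width: 0.0003
```

```bash
python3 - <<'E'
from h import *
go(.4235,-.295,.115)
im=vision.get_image('wrist')
cv2.imwrite('pics/w2.png',cv2.resize(im,(800,600),interpolation=cv2.INTER_CUBIC))
im=vision.get_image('side')
cv2.imwrite('pics/s2.png',cv2.resize(im[130:260,260:420],(800,650)[:2],interpolation=cv2.INTER_CUBIC)[:600])
E
```

```text
t 2.28 pos [ 0.4233 -0.299   0.103 ] F [-6.7  1.  22.9] w 0.0003
shift [ 0.0039  0.0002 -0.012 ] rot [ 0.0026  0.0029 -0.0028]
```

View pics/w2.png

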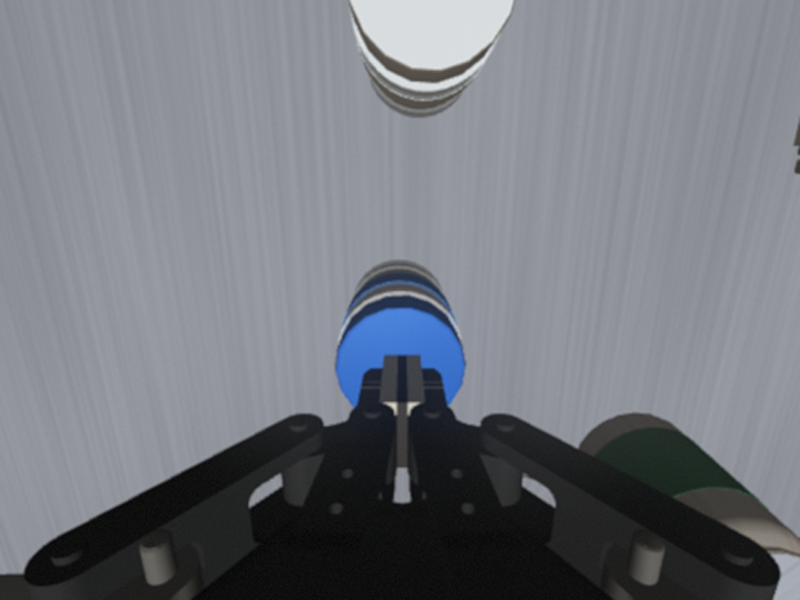

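View pics/s2.png

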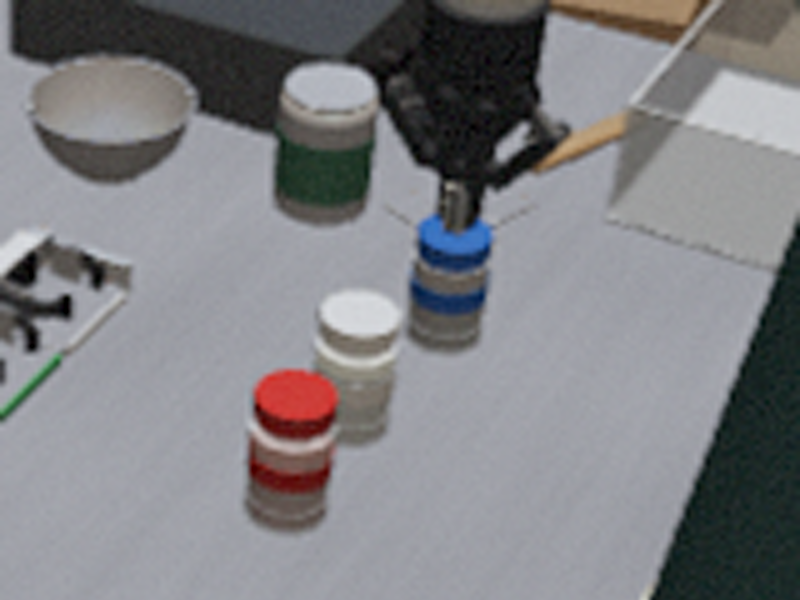

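Emit:
{"fn": "play_rows", "kwargs": {
  "commands": [
    [0, 0, -0.022, 0.0026, 0.0029, -0.003, 1],
    [0.041, 0.003, -0.022, 0.0026, 0.0029, -0.003, 1],
    [0.082, 0.008, -0.022, 0.0026, 0.0029, -0.003, 1],
    [0.1265, 0.0105, -0.022, 0.0026, 0.0029, -0.003, 1],
    [0.1265, 0.0105, -0.022, 0.0026, 0.0029, -0.003, 1]
  ]
}}

```text
time_s: 2.8
position: [0.4336, -0.167, 0.1225]
tcp_rot: [[-0.003, 1.0, -0.001], [1.0, 0.003, 0.004], [0.004, -0.001, -1.0]]
wrist_force: [-0.6, 0.2, 0.3]
width: 0.0001
```

```bash
python3 - <<'E'
from h import *
go(.4337,-.1725,.113)
im=vision.get_image('wrist'); 
cv2.imwrite('pics/w3.png',cv2.resize(im,(800,600),interpolation=cv2.INTER_CUBIC))
E
```

```text
t 2.8 pos [ 0.4336 -0.167   0.1225] F [-0.6  0.2  0.3] w 0.0001
shift [-0.0056  0.0001  0.0095] rot [-0.0015 -0.0038  0.0032]
```

View pics/w3.png

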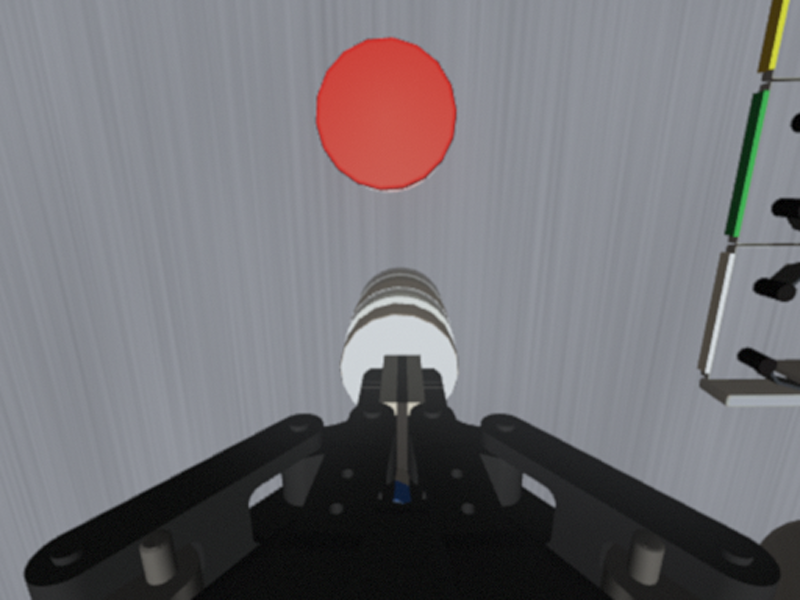

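Emit:
{"fn": "play_rows", "kwargs": {
  "commands": [
    [0, 0, 0.005, 0, 0, 0, 1],
    [0, 0, 0.0095, 0, 0, 0, 1],
    [0, 0, 0.013, 0, 0, 0, 1],
    [0, 0, 0.016, 0, 0, 0, 1],
    [0, 0, 0.018, 0, 0, 0, 1]
  ]
}}

```text
time_s: 3.27
position: [0.4333, -0.1725, 0.1039]
tcp_rot: [[0.001, 1.0, -0.003], [1.0, -0.001, 0.002], [0.002, -0.003, -1.0]]
wrist_force: [-1.2, -0.3, 6.5]
width: 0.0001
```

Emit:
{"fn": "play_rows", "kwargs": {
  "commands": [
    [0, 0, 0.001, 0, 0, 0, 1],
    [0, 0, 0.002, 0, 0, 0, 1],
    [0, 0, 0.003, 0, 0, 0, 1],
    [0, 0, 0.003, 0, 0, 0, 1],
    [0, 0, 0.003, 0, 0, 0, 1]
  ]
}}

```text
time_s: 3.68
position: [0.4339, -0.1727, 0.1029]
tcp_rot: [[0.001, 1.0, -0.001], [1.0, -0.001, 0.001], [0.001, -0.001, -1.0]]
wrist_force: [-6.2, 1.4, 21.5]
width: 0.0002
```

```bash
python3 - <<'E'
from h import *
go(.4337,-.1725,.113)
im=vision.get_image('wrist'); 
m=vision.camera_model('wrist')
cv2.imwrite('pics/w4.png',cv2.resize(im,(800,600),interpolation=cv2.INTER_CUBIC))
hsv=cv2.cvtColor(im,cv2.COLOR_BGR2HSV)
k=((hsv[...,0]<8)|(hsv[...,0]>172))&(hsv[...,1]>120)&(hsv[...,2]>100)
ys,xs=np.nonzero(k); print(len(xs),xs.mean(),ys.min(),ys.max(),ray(m,(xs.mean(),ys.mean()),.091))
E
```

```text
t 3.68 pos [ 0.4339 -0.1727  0.1029] F [-6.2  1.4 21.5] w 0.0002
shift [ 0.0002 -0.0002 -0.0101] rot [-0.0006 -0.0015 -0.0008]
9297 243.31494030332365 0 109 [ 0.427721   -0.07378976  0.091     ]
```

View pics/w4.png

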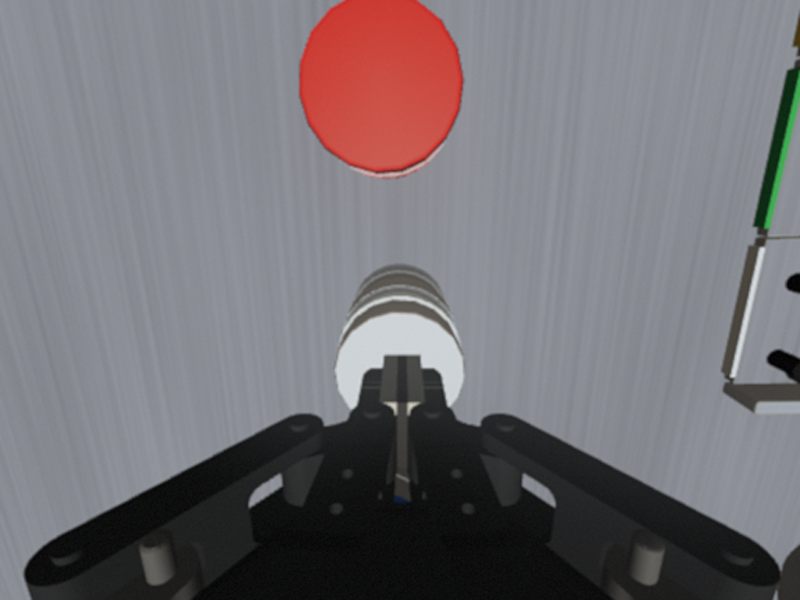

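Emit:
{"fn": "play_rows", "kwargs": {
  "commands": [
    [0, 0, -0.023, 0, 0, 0, 1],
    [0.035, -0.002, -0.023, 0, 0, 0, 1],
    [0.07, -0.004, -0.023, 0, 0, 0, 1],
    [0.098, -0.006, -0.023, 0, 0, 0, 1],
    [0.098, -0.006, -0.022, 0, 0, 0, 1]
  ]
}}

```text
time_s: 4.15
position: [0.4271, -0.071, 0.1233]
tcp_rot: [[-0.002, 1.0, -0.002], [1.0, 0.002, 0.003], [0.003, -0.002, -1.0]]
wrist_force: [0.4, -0.4, 0.5]
width: 0.0003
```

Emit:
{"fn": "play_rows", "kwargs": {
  "commands": [
    [0, 0, 0.007, 0, 0, 0, 1],
    [0, 0, 0.0115, 0, 0, 0, 1],
    [0, 0, 0.015, 0, 0, 0, 1],
    [0, 0, 0.018, 0, 0, 0, 1],
    [0, 0, 0.02, 0, 0, 0, 1]
  ]
}}

```text
time_s: 4.57
position: [0.4273, -0.0744, 0.1031]
tcp_rot: [[0.001, 1.0, -0.003], [1.0, -0.001, 0.003], [0.003, -0.003, -1.0]]
wrist_force: [-1.8, 0.4, 6.6]
width: 0.0004
```

Emit:
{"fn": "play_rows", "kwargs": {
  "commands": [
    [0, 0, 0.001, 0, 0, 0, 1],
    [0, 0, 0.002, 0, 0, 0, 1],
    [0, 0, 0.003, 0, 0, 0, 1],
    [0, 0, 0.003, 0, 0, 0, 1],
    [0, 0, 0.003, 0, 0, 0, 1]
  ]
}}

```text
time_s: 4.98
position: [0.4284, -0.0747, 0.1029]
tcp_rot: [[0.001, 1.0, 0.0], [1.0, -0.001, 0.002], [0.002, 0.0, -1.0]]
wrist_force: [-9.3, 2.1, 30.4]
width: -0.0
```

```bash
python3 - <<'E'
from h import *
go(.4285,.289,.155)
im=vision.get_image('wrist'); 
m=vision.camera_model('wrist')
cv2.imwrite('pics/w5.png',cv2.resize(im,(800,600),interpolation=cv2.INTER_CUBIC))
E
```

```text
t 4.98 pos [ 0.4284 -0.0747  0.1029] F [-9.3  2.1 30.4] w -0.0
shift [ 3.638e-01 -2.000e-04 -5.140e-02] rot [ 0.0004 -0.0018 -0.001 ]
```

View pics/w5.png

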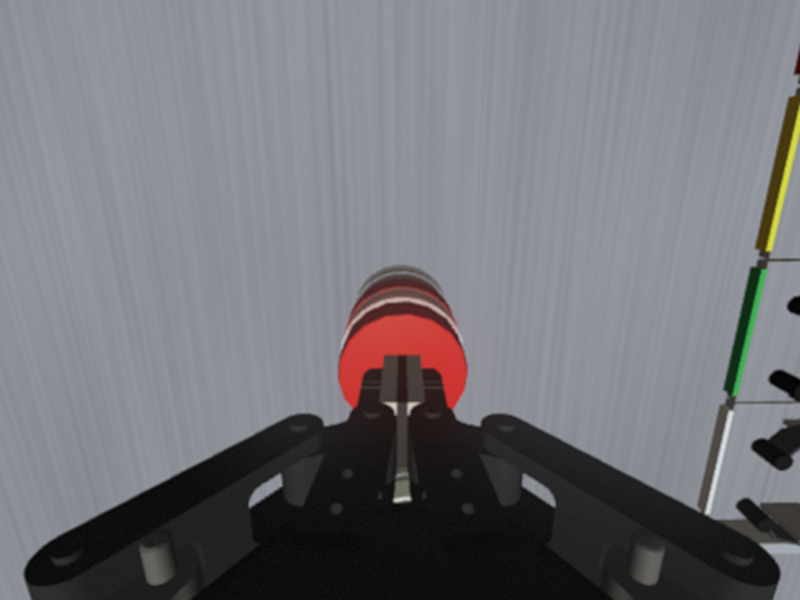

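Emit:
{"fn": "play_rows", "kwargs": {
  "commands": [
    [0, 0, -0.03, 0, 0, 0, 1],
    [0.035, 0, -0.05, 0, 0, 0, 1],
    [0.075, 0, -0.052, 0, 0, 0, 1],
    [0.115, 0, -0.052, 0, 0, 0, 1],
    [0.155, 0, -0.052, 0, 0, 0, 1]
  ]
}}

```text
time_s: 5.45
position: [0.4274, 0.082, 0.153]
tcp_rot: [[0.002, 1.0, -0.001], [1.0, -0.002, 0.003], [0.003, -0.001, -1.0]]
wrist_force: [1.0, -0.5, -0.2]
width: -0.0003
```

Emit:
{"fn": "play_rows", "kwargs": {
  "commands": [
    [0.04, 0, 0, 0, 0, 0, 1],
    [0.08, 0, 0, 0, 0, 0, 1],
    [0.11, 0, 0, 0, 0, 0, 1],
    [0.11, 0, 0, 0, 0, 0, 1],
    [0.11, 0, 0, 0, 0, 0, 1]
  ]
}}

```text
time_s: 5.87
position: [0.4274, 0.1918, 0.1524]
tcp_rot: [[-0.002, 1.0, -0.004], [1.0, 0.002, 0.002], [0.002, -0.004, -1.0]]
wrist_force: [0.1, -1.0, -0.3]
width: -0.0001
```

```bash
python3 - <<'E'
from h import *
go(.4285,.289,.12)
im=vision.get_image('wrist'); 
m=vision.camera_model('wrist')
cv2.imwrite('pics/w6.png',cv2.resize(im,(800,600),interpolation=cv2.INTER_CUBIC))
hsv=cv2.cvtColor(im,cv2.COLOR_BGR2HSV)
k=(abs(hsv[...,0].astype(int)-62)<12)&(hsv[...,1]>80)&(hsv[...,2]>90)
n,l,st,c=cv2.connectedComponentsWithStats(k.astype('uint8'))
for i in range(1,n):
    if st[i,4]>100: print(st[i],c[i]*1.5625,ray(m,c[i],.091).round(4))
E
```

```text
t 5.87 pos [0.4274 0.1918 0.1524] F [ 0.1 -1.  -0.3] w -0.0001
shift [0.0972 0.0014 0.0325] rot [-0.0035 -0.0018  0.0021]
[ 221   28   76   83 4895] [403.86140194 107.47542135] [0.4282 0.2907 0.091 ]
```

View pics/w6.png

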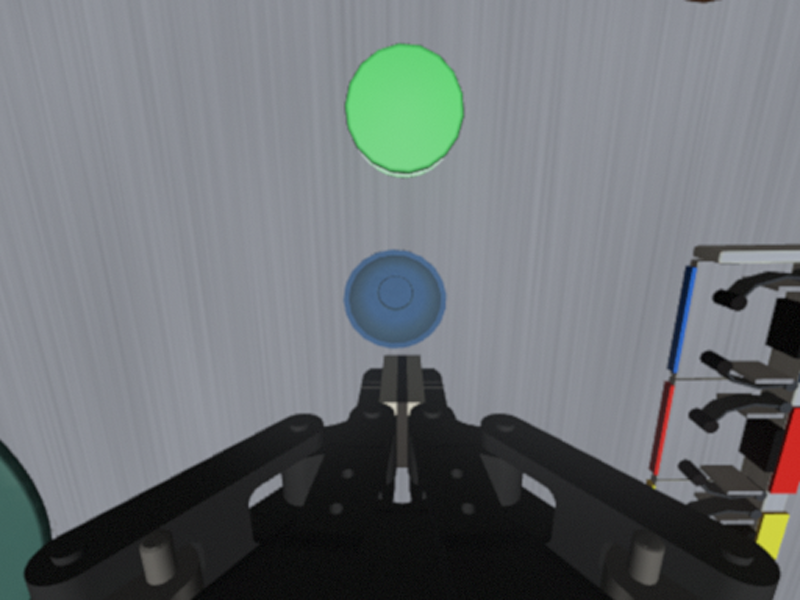

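Emit:
{"fn": "play_rows", "kwargs": {
  "commands": [
    [0.04, 0.0, 0, 0, 0, 0, 1],
    [0.08, 0.001, 0, 0, 0, 0, 1],
    [0.098, 0.001, 0.015, -0.003, -0.002, 0.002, 1],
    [0.098, 0.001, 0.03, -0.003, -0.002, 0.002, 1],
    [0.098, 0.001, 0.032, -0.003, -0.002, 0.002, 1]
  ]
}}

```text
time_s: 6.33
position: [0.4279, 0.2882, 0.1186]
tcp_rot: [[0.002, 1.0, -0.002], [1.0, -0.002, -0.002], [-0.002, -0.002, -1.0]]
wrist_force: [-0.7, -0.0, -1.8]
width: -0.0
```

Emit:
{"fn": "play_rows", "kwargs": {
  "commands": [
    [0, 0, 0.004, 0, 0, 0, 1],
    [0, 0, 0.008, 0, 0, 0, 1],
    [0, 0, 0.012, 0, 0, 0, 1],
    [0, 0, 0.015, 0, 0, 0, 1],
    [0, 0, 0.016, 0, 0, 0, 1]
  ]
}}

```text
time_s: 6.75
position: [0.4287, 0.2889, 0.1058]
tcp_rot: [[0.002, 1.0, 0.002], [1.0, -0.002, 0.001], [0.001, 0.002, -1.0]]
wrist_force: [0.2, -3.2, 6.6]
width: -0.0
```

Emit:
{"fn": "play_rows", "kwargs": {
  "commands": [
    [0, 0, 0.002, 0, 0, 0, 1],
    [0, 0, 0.003, 0, 0, 0, 1],
    [0, 0, 0.004, 0, 0, 0, 1],
    [0, 0, 0.004, 0, 0, 0, 1],
    [0, 0, 0.004, 0, 0, 0, 1]
  ]
}}

```text
time_s: 7.17
position: [0.429, 0.2893, 0.1031]
tcp_rot: [[0.002, 1.0, 0.003], [1.0, -0.002, 0.001], [0.001, 0.003, -1.0]]
wrist_force: [-1.2, -4.4, 12.8]
width: -0.0
```

```bash
python3 - <<'E'
from h import *
go(.428,.290,.102)
m=vision.camera_model('wrist')
cv2.imwrite('pics/w7.png',cv2.resize(vision.get_image('wrist'),(800,600),interpolation=cv2.INTER_CUBIC))
cv2.imwrite('pics/t7.png',cv2.resize(vision.get_image('top')[140:300,80:380],(800,427),interpolation=cv2.INTER_CUBIC))
E
```

```text
t 7.17 pos [0.429  0.2893 0.1031] F [-1.2 -4.4 12.8] w -0.0
shift [ 0.0007 -0.001   0.0011] rot [ 0.003  -0.001  -0.0019]
```

View pics/w7.png

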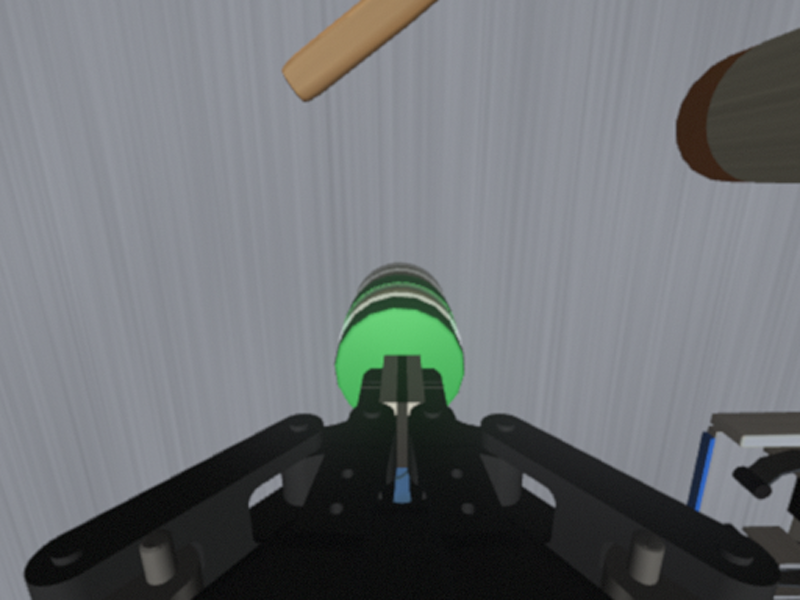

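View pics/t7.png

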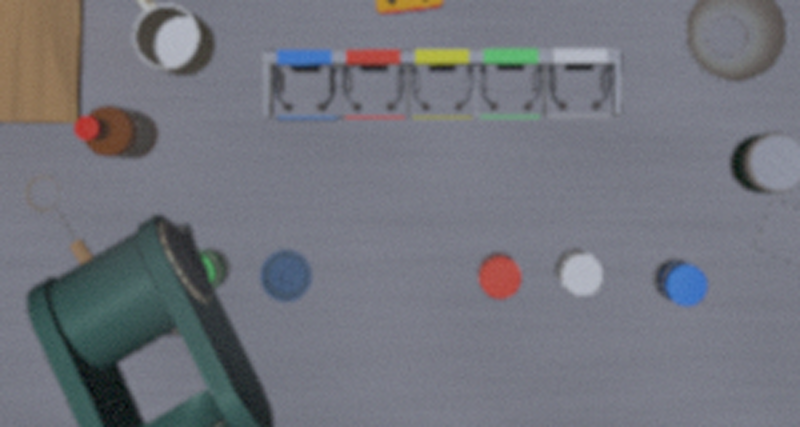

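Emit:
{"fn": "play_rows", "kwargs": {
  "commands": [
    [0, 0, 0.002, 0, 0, 0, 1],
    [0, 0, 0.002, 0, 0, 0, 1],
    [0, 0, 0.002, 0, 0, 0, 1],
    [0, 0, -0.02, 0, 0, 0, -1],
    [-0.02, 0, -0.045, 0, 0, 0, -1]
  ]
}}

```text
time_s: 7.68
position: [0.4276, 0.2703, 0.1462]
tcp_rot: [[0.0, 1.0, -0.001], [1.0, -0.0, 0.0], [0.0, -0.001, -1.0]]
wrist_force: [0.8, -0.2, 0.7]
width: 0.0235
```

Emit:
{"fn": "play_rows", "kwargs": {
  "commands": [
    [-0.035, 0.015, -0.01, 0, 0, 0, -1],
    [-0.07, 0.03, -0.02, 0, 0, 0, -1],
    [-0.105, 0.045, -0.03, 0, 0, 0, -1],
    [-0.14, 0.06, -0.04, 0, 0, 0, -1],
    [-0.175, 0.075, -0.05, 0, 0, 0, -1]
  ]
}}

```text
time_s: 8.1
position: [0.5031, 0.0923, 0.1973]
tcp_rot: [[0.002, 1.0, 0.002], [1.0, -0.002, 0.001], [0.001, 0.002, -1.0]]
wrist_force: [0.5, 0.6, 0.5]
width: 0.0834
```

Emit:
{"fn": "play_rows", "kwargs": {
  "commands": [
    [-0.03, 0.01, 0, 0, 0, 0, -1],
    [-0.055, 0.015, 0, 0, 0, 0, -1],
    [-0.055, 0.015, 0, 0, 0, 0, -1],
    [-0.055, 0.015, 0, 0, 0, 0, -1],
    [-0.055, 0.015, 0, 0, 0, 0, -1]
  ]
}}

```text
time_s: 8.52
position: [0.5177, 0.0394, 0.1964]
tcp_rot: [[0.002, 1.0, 0.001], [1.0, -0.002, 0.001], [0.001, 0.001, -1.0]]
wrist_force: [0.1, -0.3, 0.3]
width: 0.0855
```

```bash
python3 - <<'E'
from h import *
go(.52,.04,.2)
import pickle
im=vision.get_image('wrist');m=vision.camera_model('wrist'); pickle.dump((im,m),open('w8.pkl','wb'))
cv2.imwrite('pics/w8.png',cv2.resize(im,(800,600),interpolation=cv2.INTER_CUBIC))
E
```

```text
t 8.52 pos [0.5177 0.0394 0.1964] F [ 0.1 -0.3  0.3] w 0.0855
shift [ 0.0006  0.0024 -0.0036] rot [ 0.0009 -0.0008 -0.002 ]
```

View pics/w8.png

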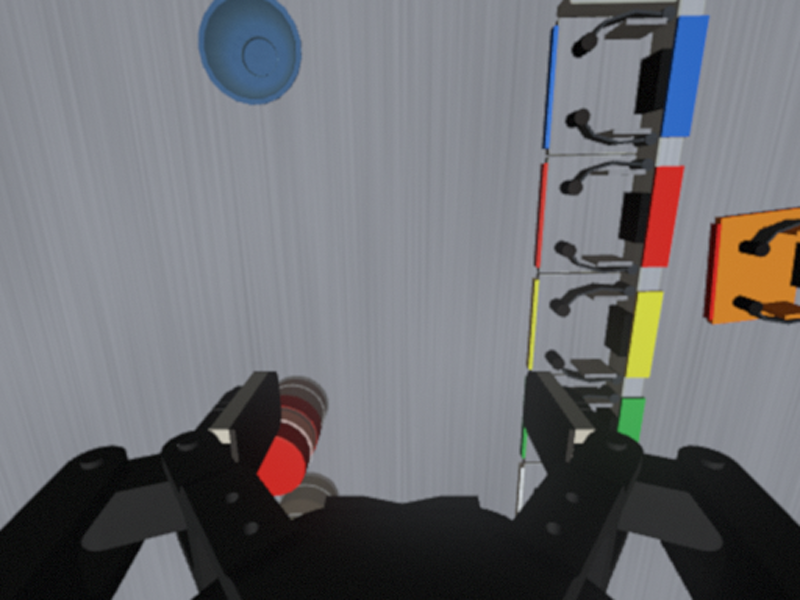

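```bash
python3 - <<'E'
from h import *
import pickle
im,m=pickle.load(open('w8.pkl','rb'))
for n,uv,z in [('b0',(681,15),.033),('b1',(663,136),.033),('r0',(657,166),.033),('r1',(642,267),.033),('y0',(638,291),.033),('y1',(627,377),.033),
 ('div br',(549,155),.008),('div ry',(540,273),.008),('div yg',(531,375),.008),('b front',(557,26),.008),('b front',(549,149),.008),('r front',(548,163),.008),('r',(540,266),.008)]:
    print(n,ray(m,np.array(uv)/1.5625,z).round(4))
E
```

```text
b0 [0.6864 0.2061 0.033 ]
b1 [0.6876 0.138  0.033 ]
r0 [0.6869 0.1195 0.033 ]
r1 [0.688  0.0515 0.033 ]
y0 [0.688  0.0339 0.033 ]
y1 [ 0.6904 -0.0343  0.033 ]
div br [0.6231 0.1279 0.008 ]
div ry [0.6247 0.0418 0.008 ]
div yg [ 0.6253 -0.0449  0.008 ]
b front [0.6205 0.2082 0.008 ]
b front [0.6228 0.1319 0.008 ]
r front [0.623  0.1224 0.008 ]
r [0.6242 0.0473 0.008 ]
```

Emit:
{"fn": "play_rows", "kwargs": {
  "commands": [
    [-0.028, -0.022, 0.01, 0, 0, 0, -1],
    [-0.056, -0.045, 0.02, 0, 0, 0, -1],
    [-0.085, -0.067, 0.03, 0, 0, 0, -1],
    [-0.114, -0.09, 0.04, 0, 0, -0.002, -1],
    [-0.114, -0.09, 0.04, 0, 0, -0.002, -1]
  ]
}}

```text
time_s: 8.98
position: [0.4244, -0.0767, 0.1544]
tcp_rot: [[0.001, 1.0, -0.001], [1.0, -0.001, -0.0], [-0.0, -0.001, -1.0]]
wrist_force: [-0.3, 0.8, -0.2]
width: 0.0854
```

Emit:
{"fn": "play_rows", "kwargs": {
  "commands": [
    [0, 0, 0.0, 0, 0, 0, -1],
    [0, 0, 0, 0, 0, 0, -1],
    [0, 0, 0, 0, 0, 0, -1],
    [0, 0, 0, 0, 0, 0, -1],
    [0, 0, 0, 0, 0, 0, -1]
  ]
}}

```text
time_s: 9.4
position: [0.4281, -0.0738, 0.1563]
tcp_rot: [[-0.002, 1.0, 0.001], [1.0, 0.002, 0.001], [0.001, 0.001, -1.0]]
wrist_force: [0.3, 1.0, -0.7]
width: 0.0852
```

```bash
python3 - <<'E'
from h import *
go(.428,-.0745,.053)
im=vision.get_image('wrist')
cv2.imwrite('pics/w9.png',cv2.resize(im,(800,600),interpolation=cv2.INTER_CUBIC))
m=vision.camera_model('top');im=vision.get_image('top'); hsv=cv2.cvtColor(im,cv2.COLOR_BGR2HSV)
cv2.imwrite('pics/t9.png',cv2.resize(im[140:300,80:380],(800,427),interpolation=cv2.INTER_CUBIC))
E
```

```text
t 9.4 pos [ 0.4281 -0.0738  0.1563] F [ 0.3  1.  -0.7] w 0.0852
shift [-0.0007 -0.0002  0.1033] rot [ 0.0008 -0.0006  0.0021]
```

View pics/w9.png

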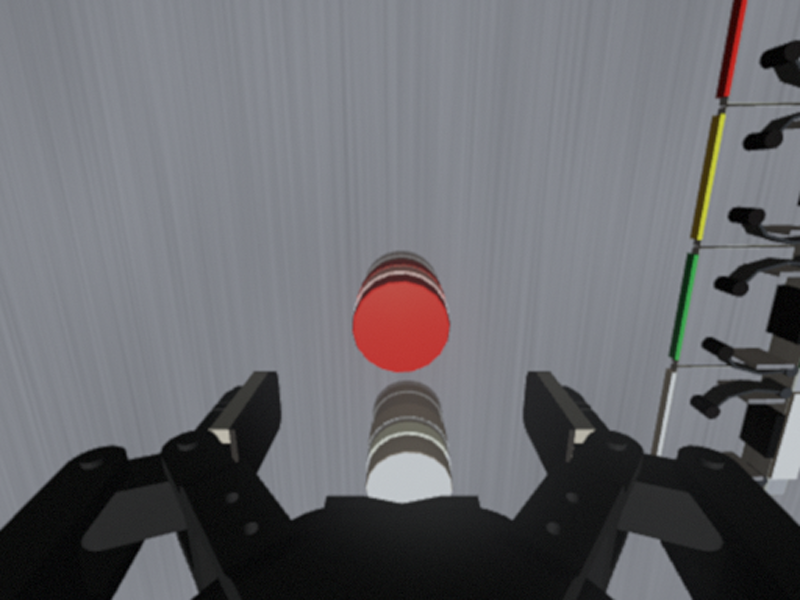

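View pics/t9.png

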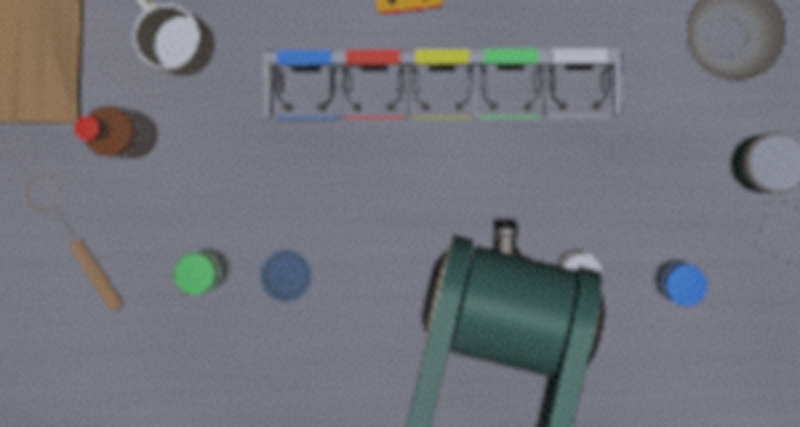

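Emit:
{"fn": "play_rows", "kwargs": {
  "commands": [
    [0, 0, 0.03, 0, 0, 0, -1],
    [0, 0, 0.065, 0, 0, 0, -1],
    [0, 0, 0.09, 0, 0, 0, -1],
    [0, 0, 0.102, 0, 0, 0, -1],
    [0, 0, 0.102, 0, 0, 0, -1]
  ]
}}

```text
time_s: 9.92
position: [0.4266, -0.0741, 0.0518]
tcp_rot: [[-0.001, 1.0, -0.003], [1.0, 0.001, 0.001], [0.001, -0.003, -1.0]]
wrist_force: [-0.4, -0.5, 0.4]
width: 0.0854
```

Emit:
{"fn": "play_rows", "kwargs": {
  "commands": [
    [0, 0, 0, 0, 0, 0, 1],
    [0, 0, 0, 0, 0, 0, 1],
    [0, 0, 0, 0, 0, 0, 1],
    [0, 0, 0, 0, 0, 0, 1],
    [0, 0, 0, 0, 0, 0, 1]
  ],
  "force": 60
}}

```text
time_s: 10.33
position: [0.4286, -0.0747, 0.0563]
tcp_rot: [[-0.001, 1.0, 0.003], [1.0, 0.001, -0.0], [-0.0, 0.003, -1.0]]
wrist_force: [-3.2, 0.1, 9.2]
width: 0.0505
```

```bash
python3 - <<'E'
from h import *
go(.428,-.0745,.053)
im=vision.get_image('wrist')
cv2.imwrite('pics/w10.png',cv2.resize(im,(800,600),interpolation=cv2.INTER_CUBIC))
E
```

```text
t 10.33 pos [ 0.4286 -0.0747  0.0563] F [-3.2  0.1  9.2] w 0.0505
shift [ 0.0002 -0.0006  0.0033] rot [0.0033 0.0001 0.0005]
```

View pics/w10.png

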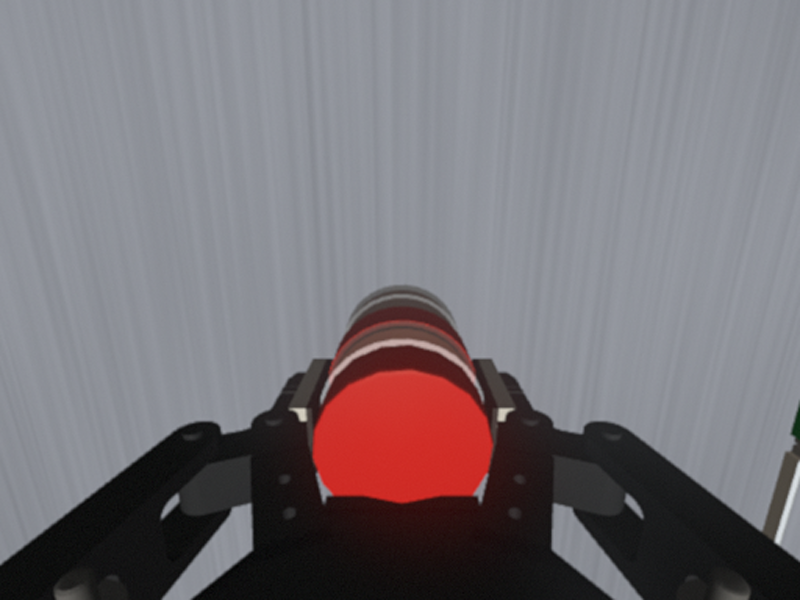

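Emit:
{"fn": "play_rows", "kwargs": {
  "commands": [
    [0, 0, -0.008, 0, 0, 0, 1],
    [0, 0, -0.014, 0, 0, 0, 1],
    [0.02, 0.015, -0.014, 0, 0, 0, 1],
    [0.045, 0.035, -0.014, 0, 0, 0, 1],
    [0.07, 0.055, -0.014, 0, 0, 0, 1]
  ]
}}

```text
time_s: 10.8
position: [0.4836, -0.0038, 0.0697]
tcp_rot: [[0.001, 1.0, 0.003], [1.0, -0.001, 0.0], [0.0, 0.003, -1.0]]
wrist_force: [0.4, -0.7, -1.9]
width: 0.0503
```

Emit:
{"fn": "play_rows", "kwargs": {
  "commands": [
    [0.025, 0.02, 0, 0, 0, 0, 1],
    [0.05, 0.04, 0, 0, 0, 0, 1],
    [0.075, 0.06, 0, 0, 0, 0, 1],
    [0.089, 0.07, 0, 0, 0, 0, 1],
    [0.089, 0.07, 0, 0, 0, 0, 1]
  ]
}}

```text
time_s: 11.22
position: [0.5543, 0.087, 0.0692]
tcp_rot: [[-0.003, 1.0, 0.002], [1.0, 0.003, 0.001], [0.001, 0.002, -1.0]]
wrist_force: [-0.3, 0.8, -2.7]
width: 0.0503
```

Emit:
{"fn": "play_rows", "kwargs": {
  "commands": [
    [0, 0, 0, 0, 0, 0, 1],
    [0, 0, 0, 0, 0, 0, 1],
    [0, 0, 0, 0, 0, 0, 1],
    [0, 0, 0, 0, 0, 0, 1],
    [0, 0, 0, 0, 0, 0, 1]
  ]
}}

```text
time_s: 11.63
position: [0.5524, 0.084, 0.0687]
tcp_rot: [[0.0, 1.0, 0.001], [1.0, -0.0, 0.001], [0.001, 0.001, -1.0]]
wrist_force: [0.5, -0.9, -3.5]
width: 0.0506
```

```bash
python3 - <<'E'
from h import *
go(.555,.0845,.066)
im=vision.get_image('wrist')
cv2.imwrite('pics/w11.png',cv2.resize(im,(800,600),interpolation=cv2.INTER_CUBIC))
im=vision.get_image('side')
cv2.imwrite('pics/s11.png',cv2.resize(im[160:290,180:340],(738,600),interpolation=cv2.INTER_CUBIC))
E
```

```text
t 11.63 pos [0.5524 0.084  0.0687] F [ 0.5 -0.9 -3.5] w 0.0506
shift [0.0005 0.0026 0.0027] rot [ 0.0011 -0.0005 -0.0003]
```

View pics/w11.png

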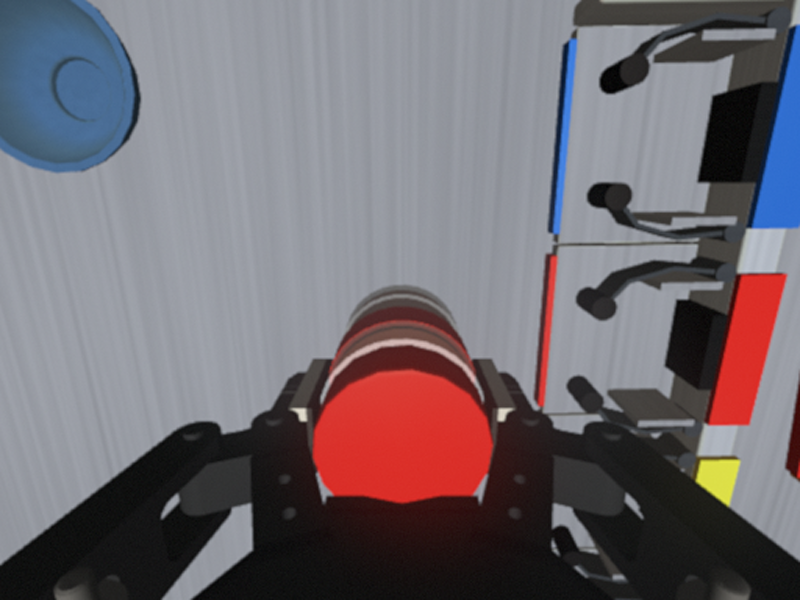

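View pics/s11.png

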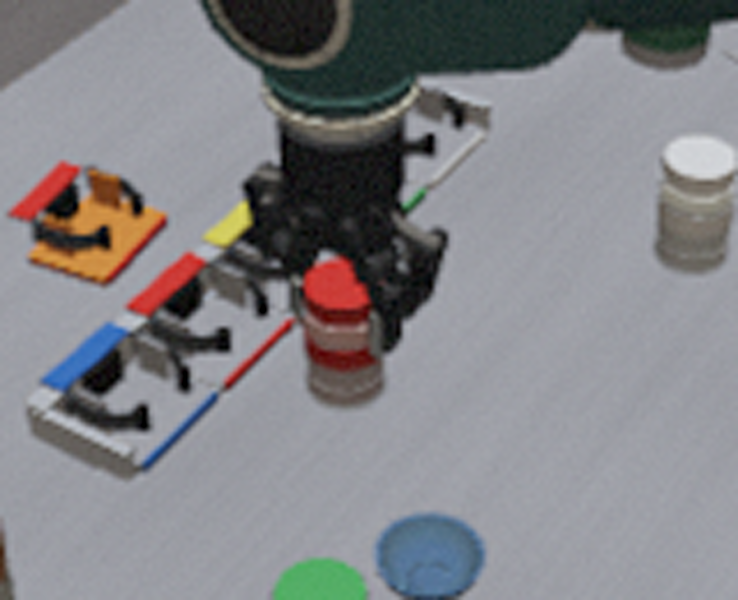

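```bash
python3 - <<'E'
from h import *
m=vision.camera_model('wrist')
for n,uv,z in [('r0',(736,274),.033),('r1',(708,424),.033),('f0',(555,255),.008),('f1',(545,405),.008),('div',(556,244),.008),('div',(544,414),.008),('roll',(604,307),.034),('roll',(594,402),.034),('jar cap near-left',(313,447),.092),('cap right',(493,447),.092),('cap far',(403,370),.094)]:
    print(n,ray(m,np.array(uv)/1.5625,z).round(4))
E
```

```text
r0 [0.6849 0.1195 0.033 ]
r1 [0.688  0.0517 0.033 ]
f0 [0.6219 0.1227 0.008 ]
f1 [0.6248 0.0465 0.008 ]
div [0.6218 0.1276 0.008 ]
div [0.6248 0.0414 0.008 ]
roll [0.6341 0.1061 0.034 ]
roll [0.6357 0.0632 0.034 ]
jar cap near-left [0.5274 0.0824 0.092 ]
cap right [0.5785 0.0824 0.092 ]
cap far [0.553  0.1074 0.094 ]
```

Emit:
{"fn": "play_rows", "kwargs": {
  "commands": [
    [0.001, 0.012, 0.001, 0, 0, 0, 1],
    [0.001, 0.024, 0.002, 0, 0, 0, 1],
    [0.001, 0.036, 0.002, 0, 0, 0, 1],
    [0.001, 0.048, 0.002, 0, 0, 0, 1],
    [0.001, 0.058, 0.002, 0, 0, 0, 1]
  ],
  "force": 80
}}

```text
time_s: 12.15
position: [0.6112, 0.0853, 0.0664]
tcp_rot: [[-0.0, 1.0, 0.001], [1.0, 0.0, 0.0], [0.0, 0.001, -1.0]]
wrist_force: [-15.4, -8.1, -0.3]
width: 0.0502
```

Emit:
{"fn": "play_rows", "kwargs": {
  "commands": [
    [0, 0.006, 0, 0, 0, 0, 1],
    [0, 0.012, 0, 0, 0, 0, 1],
    [0, 0.018, 0, 0, 0, 0, 1],
    [0, 0.024, 0, 0, 0, 0, 1],
    [0, 0.03, 0, 0, 0, 0, 1]
  ]
}}

```text
time_s: 12.57
position: [0.6408, 0.0854, 0.0662]
tcp_rot: [[-0.0, 1.0, 0.0], [1.0, 0.0, 0.0], [0.0, 0.0, -1.0]]
wrist_force: [0.4, -0.8, -3.1]
width: 0.0502
```

Emit:
{"fn": "play_rows", "kwargs": {
  "commands": [
    [0, 0.006, 0, 0, 0, 0, 1],
    [0, 0.011, 0, 0, 0, 0, 1],
    [0, 0.015, 0, 0, 0, 0, 1],
    [0, 0.017, 0, 0, 0, 0, 1],
    [0, 0.018, 0, 0, 0, 0, 1]
  ]
}}

```text
time_s: 12.98
position: [0.6553, 0.0856, 0.0668]
tcp_rot: [[-0.001, 1.0, -0.01], [1.0, 0.001, 0.0], [0.0, -0.01, -1.0]]
wrist_force: [-48.9, -2.1, 29.8]
width: 0.05
```

```bash
python3 - <<'E'
from h import *
go(.658,.0845,.066)
im=vision.get_image('wrist')
cv2.imwrite('pics/w12.png',cv2.resize(im,(800,600),interpolation=cv2.INTER_CUBIC))
im=vision.get_image('side')
cv2.imwrite('pics/s12.png',cv2.resize(im[160:290,180:340],(738,600),interpolation=cv2.INTER_CUBIC))
E
```

```text
t 12.98 pos [0.6553 0.0856 0.0668] F [-48.9  -2.1  29.8] w 0.05
shift [-0.0011  0.0028  0.0008] rot [-0.0099 -0.0001  0.0007]
```

View pics/w12.png

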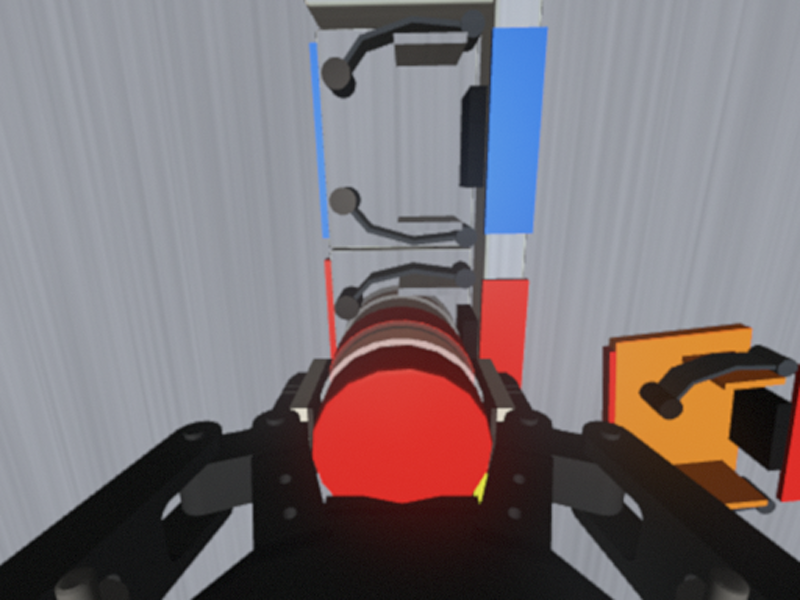

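View pics/s12.png

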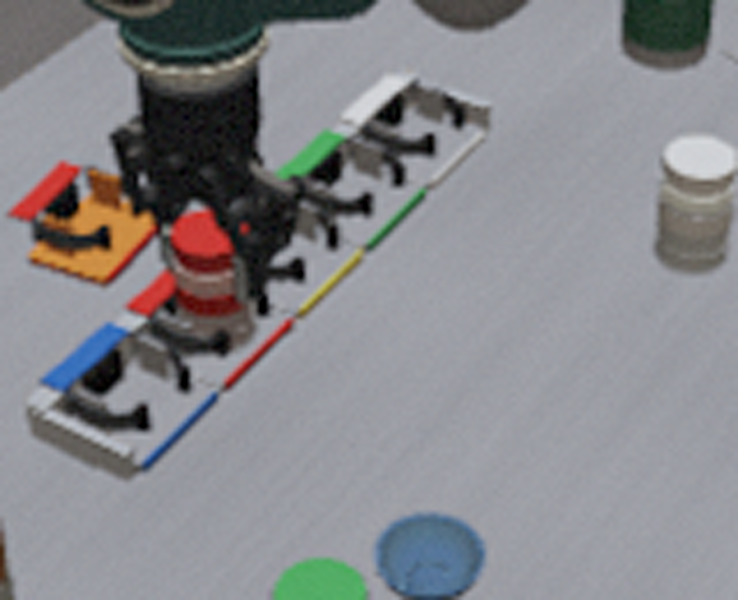

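Emit:
{"fn": "play_rows", "kwargs": {
  "commands": [
    [0, -0.002, 0.001, -0.005, 0, 0, 1],
    [0, -0.003, 0.0015, -0.005, 0, 0, 1],
    [0, -0.003, 0.0015, -0.005, 0, 0, 0.3],
    [0, -0.003, 0.0015, -0.005, 0, 0, -0.6],
    [0, -0.003, 0.0015, -0.005, 0, 0, -1]
  ],
  "force": 60
}}

```text
time_s: 13.5
position: [0.6559, 0.0857, 0.0654]
tcp_rot: [[-0.001, 1.0, 0.007], [1.0, 0.001, 0.001], [0.001, 0.007, -1.0]]
wrist_force: [0.0, -0.5, 0.2]
width: 0.0724
```

```bash
python3 - <<'E'
from h import *
go(.658,.0845,.066)
E
```

```text
t 13.5 pos [0.6559 0.0857 0.0654] F [ 0.  -0.5  0.2] w 0.0724
shift [-0.0012  0.0021 -0.0005] rot [ 0.0066 -0.0007  0.0005]
```

Released with no contact force. Rising straight up, then look.

Emit:
{"fn": "play_rows", "kwargs": {
  "commands": [
    [0, 0, -0.01, 0.0065, 0, 0, -1],
    [0, 0, -0.04, 0.0065, 0, 0, -1],
    [0, 0, -0.08, 0.0065, 0, 0, -1],
    [-0.02, -0.02, -0.1, 0.0065, 0, 0, -1],
    [-0.05, -0.04, -0.1, 0.0065, 0, 0, -1]
  ]
}}

```text
time_s: 13.92
position: [0.6168, 0.0366, 0.1713]
tcp_rot: [[-0.003, 1.0, 0.007], [1.0, 0.003, 0.001], [0.001, 0.007, -1.0]]
wrist_force: [1.5, -0.8, 0.6]
width: 0.0855
```

```bash
python3 - <<'E'
from h import *
go(.4337,-.1725,.155)
im=vision.get_image('wrist')
cv2.imwrite('pics/w13.png',cv2.resize(im,(800,600),interpolation=cv2.INTER_CUBIC))
im=vision.get_image('side')
cv2.imwrite('pics/s13.png',cv2.resize(im[130:320,180:400],(695,600),interpolation=cv2.INTER_CUBIC))
E
```

```text
t 13.92 pos [0.6168 0.0366 0.1713] F [ 1.5 -0.8  0.6] w 0.0855
shift [-0.2086 -0.1839  0.0148] rot [ 0.0069 -0.0011  0.0029]
```

View pics/w13.png

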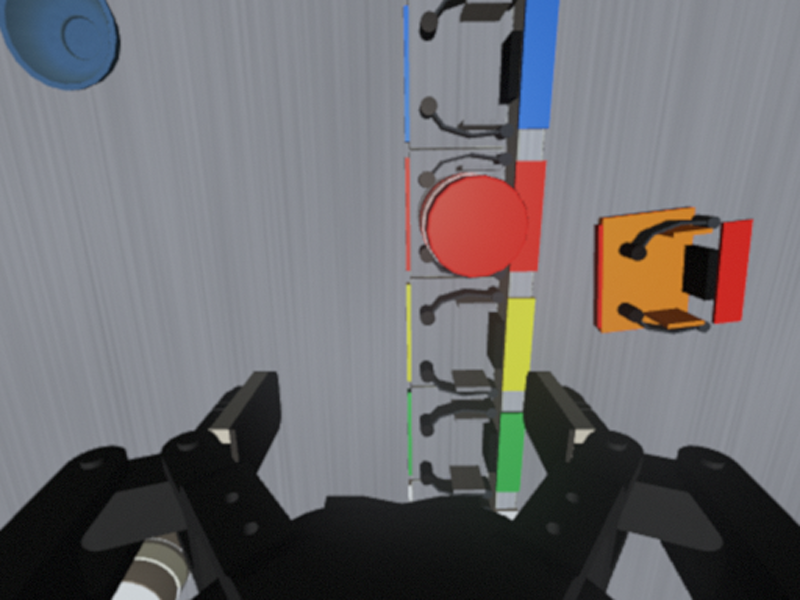

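View pics/s13.png

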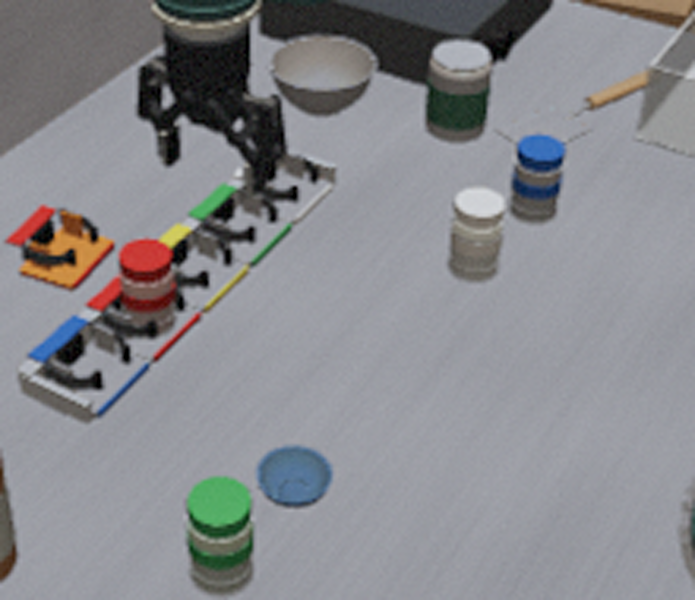

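```bash
python3 - <<'E'
from h import *
m=vision.camera_model('wrist')
print(ray(m,np.array((476,225))/1.5625,.092).round(4))
E
```

```text
[0.65   0.0834 0.092 ]
```

Emit:
{"fn": "play_rows", "kwargs": {
  "commands": [
    [-0.026, -0.024, 0, 0, 0, 0, -1],
    [-0.056, -0.049, 0, 0, 0, 0, -1],
    [-0.086, -0.074, 0, 0, 0, 0, -1],
    [-0.114, -0.1, 0, 0, 0, 0, -1],
    [-0.142, -0.125, 0, 0, 0, 0, -1]
  ]
}}

```text
time_s: 14.43
position: [0.4891, -0.1074, 0.1654]
tcp_rot: [[-0.001, 1.0, -0.0], [1.0, 0.001, 0.001], [0.001, -0.0, -1.0]]
wrist_force: [0.3, -0.3, 0.9]
width: 0.0852
```

Emit:
{"fn": "play_rows", "kwargs": {
  "commands": [
    [-0.025, -0.022, 0, 0, 0, 0, -1],
    [-0.05, -0.044, 0, 0, 0, 0, -1],
    [-0.064, -0.058, 0.01, 0, 0, 0, -1],
    [-0.064, -0.058, 0.015, 0, 0, 0, -1],
    [-0.064, -0.058, 0.015, 0, 0, 0, -1]
  ]
}}

```text
time_s: 14.85
position: [0.4318, -0.171, 0.1495]
tcp_rot: [[0.001, 1.0, -0.001], [1.0, -0.001, 0.001], [0.001, -0.001, -1.0]]
wrist_force: [0.1, 0.7, -0.4]
width: 0.0859
```

```bash
python3 - <<'E'
from h import *
go(.4337,-.1725,.053)
im=vision.get_image('wrist')
cv2.imwrite('pics/w14.png',cv2.resize(im,(800,600),interpolation=cv2.INTER_CUBIC))
E
```

```text
t 14.85 pos [ 0.4318 -0.171   0.1495] F [ 0.1  0.7 -0.4] w 0.0859
shift [-0.0016  0.002   0.0965] rot [-0.001  -0.0009 -0.0015]
```

View pics/w14.png

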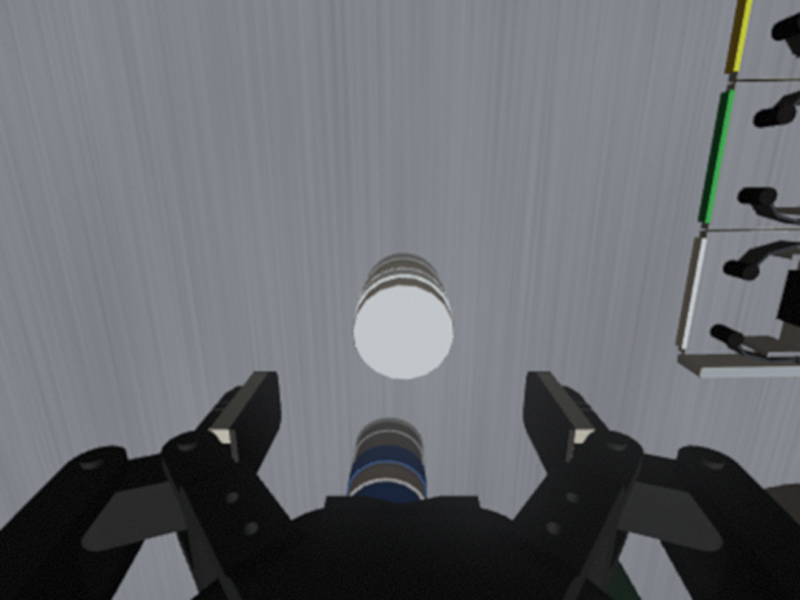

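Emit:
{"fn": "play_rows", "kwargs": {
  "commands": [
    [0, 0.001, 0.03, 0, 0, 0, -1],
    [-0.001, 0.001, 0.06, 0, 0, 0, -1],
    [-0.001, 0.001, 0.085, 0, 0, -0.001, -1],
    [-0.001, 0.001, 0.096, 0, 0, -0.001, -1],
    [-0.001, 0.001, 0.096, 0, 0, -0.001, -1]
  ]
}}

```text
time_s: 15.32
position: [0.4328, -0.1705, 0.0519]
tcp_rot: [[-0.003, 1.0, -0.004], [1.0, 0.003, 0.002], [0.002, -0.004, -1.0]]
wrist_force: [-0.2, 0.5, 0.0]
width: 0.0852
```

Emit:
{"fn": "play_rows", "kwargs": {
  "commands": [
    [0, 0, 0, 0, 0, 0, 1],
    [0, 0, 0, 0, 0, 0, 1],
    [0, 0, 0, 0, 0, 0, 1],
    [0, 0, 0, 0, 0, 0, 1],
    [0, 0, 0, 0, 0, 0, 1]
  ],
  "force": 80
}}

```text
time_s: 15.73
position: [0.4341, -0.1719, 0.056]
tcp_rot: [[-0.002, 1.0, 0.002], [1.0, 0.002, -0.001], [-0.001, 0.002, -1.0]]
wrist_force: [-1.6, 2.5, 10.1]
width: 0.0503
```

```bash
python3 - <<'E'
from h import *
go(.4337,-.1725,.053)
go(.555,-.1735,.067)
E
```

```text
t 15.73 pos [ 0.4341 -0.1719  0.056 ] F [-1.6  2.5 10.1] w 0.0503
shift [-0.0006 -0.0005  0.003 ] rot [0.0022 0.0006 0.0015]
t 15.73 pos [ 0.4341 -0.1719  0.056 ] F [-1.6  2.5 10.1] w 0.0503
shift [-0.0018  0.1209 -0.0107] rot [0.0022 0.0006 0.0015]
```

Emit:
{"fn": "play_rows", "kwargs": {
  "commands": [
    [0, 0, -0.008, 0.002, 0, 0.001, 1],
    [0, 0, -0.0125, 0.002, 0, 0.001, 1],
    [-0.001, 0.02, -0.0125, 0.002, 0, 0.001, 1],
    [-0.001, 0.05, -0.0125, 0.002, 0, 0.001, 1],
    [-0.0015, 0.08, -0.0125, 0.002, 0, 0.001, 1]
  ]
}}

```text
time_s: 16.15
position: [0.5143, -0.1731, 0.0674]
tcp_rot: [[0.0, 1.0, -0.001], [1.0, -0.0, -0.0], [-0.0, -0.001, -1.0]]
wrist_force: [-0.2, -0.5, -2.1]
width: 0.0497
```

Emit:
{"fn": "play_rows", "kwargs": {
  "commands": [
    [0, 0.022, 0, 0, 0, 0, 1],
    [0, 0.04, 0, 0, 0, 0, 1],
    [0, 0.04, 0, 0, 0, 0, 1],
    [0, 0.04, 0, 0, 0, 0, 1],
    [0, 0.04, 0, 0, 0, 0, 1]
  ]
}}

```text
time_s: 16.57
position: [0.5526, -0.1729, 0.0662]
tcp_rot: [[-0.001, 1.0, -0.003], [1.0, 0.001, 0.001], [0.001, -0.003, -1.0]]
wrist_force: [-0.7, -0.0, -2.9]
width: 0.05
```

```bash
python3 - <<'E'
from h import *
go(.555,-.1735,.0665)
im=vision.get_image('wrist')
cv2.imwrite('pics/w15.png',cv2.resize(im,(800,600),interpolation=cv2.INTER_CUBIC))
E
```

```text
t 16.57 pos [ 0.5526 -0.1729  0.0662] F [-0.7 -0.  -2.9] w 0.05
shift [-0.0006  0.0024 -0.0003] rot [-0.0032 -0.0006  0.0006]
```

View pics/w15.png

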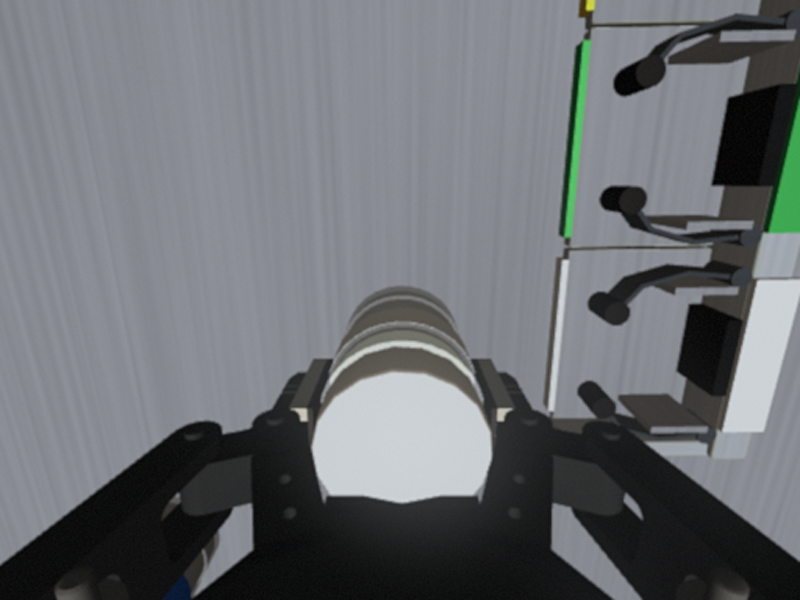

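```bash
python3 - <<'E'
from h import *
m=vision.camera_model('wrist')
for n,uv,z in [('r0',(753,279),.033),('r1',(722,431),.033),('f0',(569,258),.008),('f1',(555,410),.008),('roll',(617,310),.034),('roll',(606,406),.034),('cap far',(402,373),.092)]:
    print(n,ray(m,np.array(uv)/1.5625,z).round(4))
E
```

```text
r0 [ 0.6895 -0.1389  0.033 ]
r1 [ 0.6923 -0.207   0.033 ]
f0 [ 0.627  -0.1353  0.008 ]
f1 [ 0.6288 -0.2118  0.008 ]
roll [ 0.6379 -0.1513  0.034 ]
roll [ 0.6395 -0.1942  0.034 ]
cap far [ 0.5527 -0.1504  0.092 ]
```

Emit:
{"fn": "play_rows", "kwargs": {
  "commands": [
    [0, 0.012, 0, -0.003, 0, 0, 1],
    [0.0005, 0.024, 0, -0.003, 0, 0, 1],
    [0.0005, 0.036, 0, -0.003, 0, 0, 1],
    [0.001, 0.048, 0, -0.003, 0, 0, 1],
    [0.001, 0.06, 0, -0.003, 0, 0, 1]
  ]
}}

```text
time_s: 17.03
position: [0.6139, -0.1719, 0.0663]
tcp_rot: [[-0.0, 1.0, 0.001], [1.0, 0.0, 0.0], [0.0, 0.001, -1.0]]
wrist_force: [0.0, -0.3, -2.2]
width: 0.05
```

Emit:
{"fn": "play_rows", "kwargs": {
  "commands": [
    [0, 0.006, 0, 0, 0, 0, 1],
    [0, 0.012, 0, 0, 0, 0, 1],
    [0, 0.018, 0, 0, 0, 0, 1],
    [0, 0.024, 0, 0, 0, 0, 1],
    [0, 0.03, 0, 0, 0, 0, 1]
  ]
}}

```text
time_s: 17.45
position: [0.6432, -0.1721, 0.0659]
tcp_rot: [[-0.0, 1.0, -0.0], [1.0, 0.0, 0.0], [0.0, -0.0, -1.0]]
wrist_force: [-0.1, -1.4, -2.3]
width: 0.0503
```

Emit:
{"fn": "play_rows", "kwargs": {
  "commands": [
    [0, 0.006, 0, 0, 0, 0, 1],
    [0, 0.011, 0, 0, 0, 0, 1],
    [0, 0.014, 0, 0, 0, 0, 1],
    [0, 0.016, 0, 0, 0, 0, 1],
    [0, 0.017, 0, 0, 0, 0, 1]
  ]
}}

```text
time_s: 17.87
position: [0.6587, -0.1719, 0.0663]
tcp_rot: [[-0.001, 1.0, -0.005], [1.0, 0.001, 0.001], [0.001, -0.005, -1.0]]
wrist_force: [-25.6, -0.0, 14.8]
width: 0.0502
```

```bash
python3 - <<'E'
from h import *
go(.658,-.1735,.066)
im=vision.get_image('wrist')
cv2.imwrite('pics/w16.png',cv2.resize(im,(800,600),interpolation=cv2.INTER_CUBIC))
E
```

```text
t 17.87 pos [ 0.6587 -0.1719  0.0663] F [-25.6  -0.   14.8] w 0.0502
shift [-0.0016 -0.0007  0.0003] rot [-0.0045 -0.0007  0.0006]
```

View pics/w16.png

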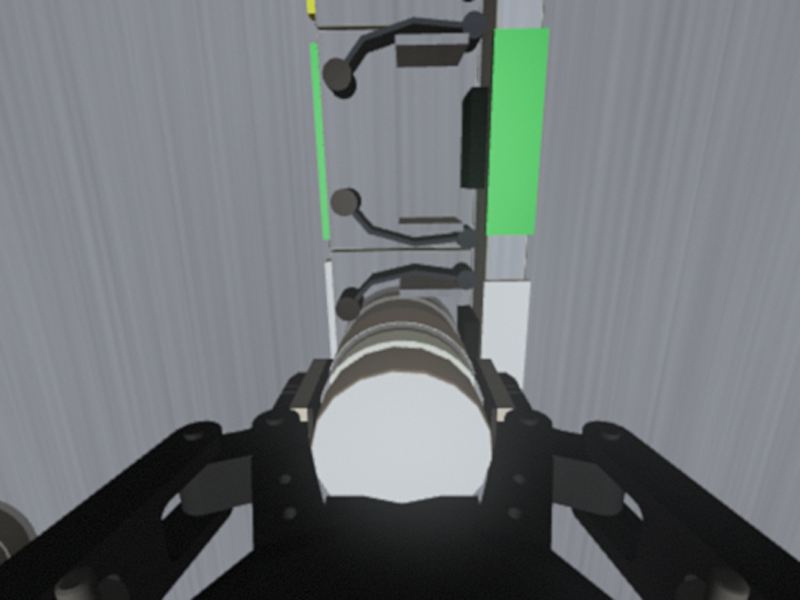

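Seated against the stop (25 N). Relieve, release and rise.

Emit:
{"fn": "play_rows", "kwargs": {
  "commands": [
    [0, -0.0015, 0.001, -0.002, 0, 0, 1],
    [0, -0.002, 0.0015, -0.002, 0, 0, 1],
    [0, -0.002, 0.0015, -0.002, 0, 0, 0.3],
    [0, -0.002, 0.0015, -0.002, 0, 0, -0.6],
    [0, -0.002, 0.0015, -0.002, 0, 0, -1]
  ],
  "force": 60
}}

```text
time_s: 18.33
position: [0.6583, -0.1718, 0.0645]
tcp_rot: [[-0.0, 1.0, 0.003], [1.0, 0.0, 0.001], [0.001, 0.003, -1.0]]
wrist_force: [0.8, 0.5, -0.7]
width: 0.0729
```

Emit:
{"fn": "play_rows", "kwargs": {
  "commands": [
    [0, 0, -0.01, 0.003, 0, 0, -1],
    [0, 0, -0.035, 0.003, 0, 0, -1],
    [0, 0, -0.07, 0.003, 0, 0, -1],
    [-0.02, -0.02, -0.1, 0.003, 0, 0, -1],
    [-0.05, -0.05, -0.1, 0.003, 0, 0, -1]
  ]
}}

```text
time_s: 18.75
position: [0.6111, -0.2208, 0.172]
tcp_rot: [[-0.004, 1.0, 0.008], [1.0, 0.004, -0.002], [-0.002, 0.008, -1.0]]
wrist_force: [0.5, -0.5, 1.2]
width: 0.0852
```

```bash
python3 - <<'E'
from h import *
go(.422,-.298,.15)
im=vision.get_image('wrist')
cv2.imwrite('pics/w17.png',cv2.resize(im,(800,600),interpolation=cv2.INTER_CUBIC))
im=vision.get_image('side')
cv2.imwrite('pics/s17.png',cv2.resize(im[130:320,180:400],(695,600),interpolation=cv2.INTER_CUBIC))
E
```

```text
t 18.75 pos [ 0.6111 -0.2208  0.172 ] F [ 0.5 -0.5  1.2] w 0.0852
shift [-0.0764 -0.1896  0.0208] rot [0.0076 0.0023 0.0037]
```

View pics/w17.png

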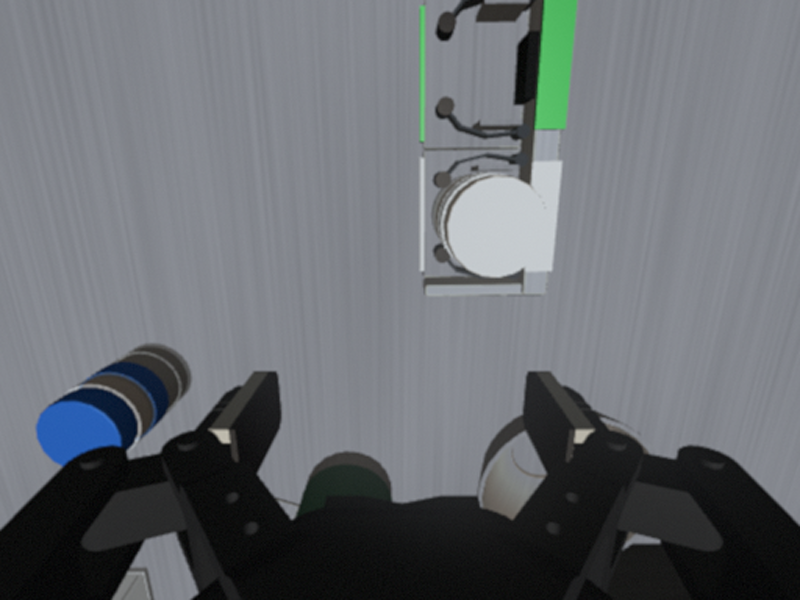

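View pics/s17.png

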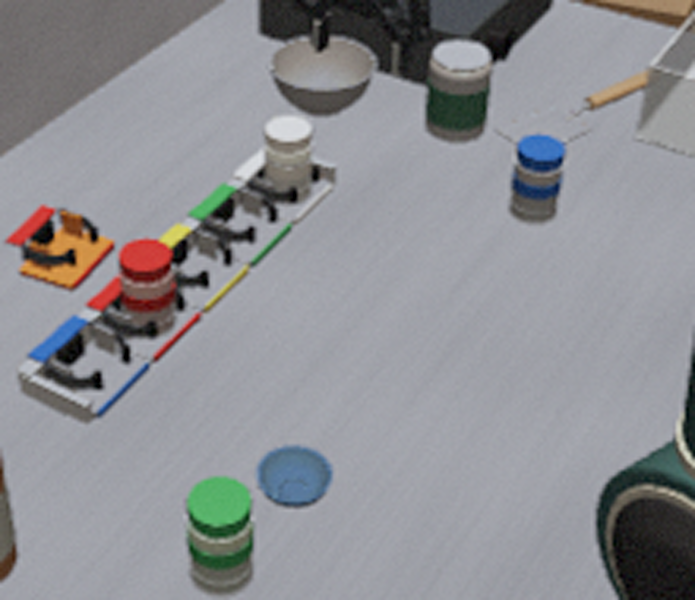

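Emit:
{"fn": "play_rows", "kwargs": {
  "commands": [
    [-0.015, -0.035, 0, 0.002, 0.001, 0, -1],
    [-0.03, -0.073, 0, 0.003, 0.001, 0, -1],
    [-0.046, -0.111, 0, 0.003, 0.001, 0, -1],
    [-0.06, -0.15, 0, 0.003, 0.001, 0, -1],
    [-0.076, -0.188, 0.01, 0.003, 0.001, 0, -1]
  ]
}}

```text
time_s: 19.27
position: [0.4202, -0.2976, 0.1568]
tcp_rot: [[-0.001, 1.0, -0.001], [1.0, 0.001, -0.0], [-0.0, -0.001, -1.0]]
wrist_force: [-0.9, -1.1, 0.6]
width: 0.0855
```

Emit:
{"fn": "play_rows", "kwargs": {
  "commands": [
    [0, 0, 0.005, 0, 0, 0, -1],
    [0, 0, 0.007, 0, 0, 0, -1],
    [0, 0, 0.007, 0, 0, 0, -1],
    [0, 0, 0.007, 0, 0, 0, -1],
    [0, 0, 0.007, 0, 0, 0, -1]
  ]
}}

```text
time_s: 19.68
position: [0.4221, -0.2968, 0.148]
tcp_rot: [[-0.002, 1.0, -0.003], [1.0, 0.002, 0.001], [0.001, -0.003, -1.0]]
wrist_force: [-0.3, -0.6, 0.1]
width: 0.0853
```

```bash
python3 - <<'E'
from h import *
go(.4225,-.298,.053)
im=vision.get_image('wrist');m=vision.camera_model('wrist')
cv2.imwrite('pics/w18.png',cv2.resize(im,(800,600),interpolation=cv2.INTER_CUBIC))
hsv=cv2.cvtColor(im,cv2.COLOR_BGR2HSV)
k=(abs(hsv[...,0].astype(int)-108)<10)&(hsv[...,1]>150)&(hsv[...,2]>150)
n,l,st,c=cv2.connectedComponentsWithStats(k.astype('uint8'))
for i in range(1,n):
    if st[i,4]>100: print(st[i],c[i]*1.5625,ray(m,c[i],.084).round(4))
E
```

```text
t 19.68 pos [ 0.4221 -0.2968  0.148 ] F [-0.3 -0.6  0.1] w 0.0853
shift [-0.0013  0.0007  0.095 ] rot [-0.0034 -0.0015  0.0017]
[ 225  181   64   60 2964] [400.97471744 329.45449561] [ 0.4216 -0.2951  0.084 ]
```

View pics/w18.png

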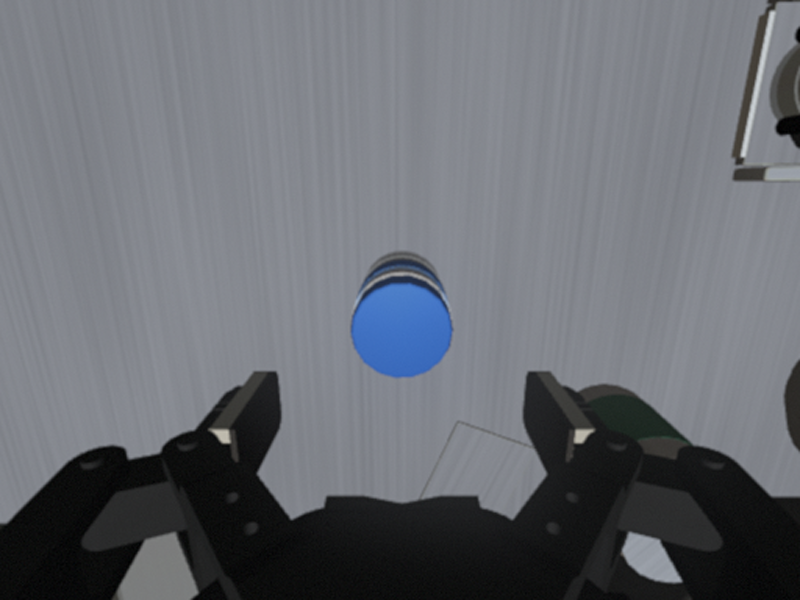

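Emit:
{"fn": "play_rows", "kwargs": {
  "commands": [
    [0, 0, 0.03, -0.002, 0, 0.001, -1],
    [0, 0, 0.06, -0.002, 0, 0.001, -1],
    [0, 0, 0.085, -0.002, 0, 0.001, -1],
    [0, 0, 0.0945, -0.002, 0, 0.001, -1],
    [0, 0, 0.0945, -0.002, 0, 0.001, -1]
  ]
}}

```text
time_s: 20.15
position: [0.4203, -0.2961, 0.051]
tcp_rot: [[-0.0, 1.0, -0.005], [1.0, 0.0, 0.004], [0.004, -0.005, -1.0]]
wrist_force: [-0.0, 0.2, -0.3]
width: 0.0857
```

Emit:
{"fn": "play_rows", "kwargs": {
  "commands": [
    [0, 0, 0, 0, 0, 0, 1],
    [0, 0, 0, 0, 0, 0, 1],
    [0, 0, 0, 0, 0, 0, 1],
    [0, 0, 0, 0, 0, 0, 1],
    [0, 0, 0, 0, 0, 0, 1]
  ],
  "force": 80
}}

```text
time_s: 20.57
position: [0.4217, -0.2977, 0.0553]
tcp_rot: [[0.0, 1.0, 0.001], [1.0, -0.0, -0.0], [-0.0, 0.001, -1.0]]
wrist_force: [0.2, 1.3, 9.5]
width: 0.0501
```

```bash
python3 - <<'E'
from h import *
go(.55,.1705,.067)
E
```

```text
t 20.57 pos [ 0.4217 -0.2977  0.0553] F [0.2 1.3 9.5] w 0.0501
shift [ 0.4682  0.1281 -0.0117] rot [ 0.0009  0.0004 -0.0005]
```

Emit:
{"fn": "play_rows", "kwargs": {
  "commands": [
    [0, 0, -0.008, 0, 0, 0, 1],
    [0, 0, -0.0125, 0, 0, 0, 1],
    [0.02, 0.02, -0.0125, 0, 0, 0, 1],
    [0.045, 0.04, -0.0125, 0, 0, 0, 1],
    [0.075, 0.06, -0.0125, 0, 0, 0, 1]
  ]
}}

```text
time_s: 20.98
position: [0.4815, -0.222, 0.0666]
tcp_rot: [[0.002, 1.0, -0.001], [1.0, -0.002, 0.001], [0.001, -0.001, -1.0]]
wrist_force: [0.7, -0.2, -1.9]
width: 0.0499
```

Emit:
{"fn": "play_rows", "kwargs": {
  "commands": [
    [0.03, 0.015, 0, 0, 0, 0, 1],
    [0.06, 0.03, 0, 0, 0, 0, 1],
    [0.09, 0.045, 0, 0, 0, 0, 1],
    [0.12, 0.06, 0, 0, 0, 0, 1],
    [0.15, 0.068, 0, 0, 0, 0, 1]
  ]
}}

```text
time_s: 21.4
position: [0.5501, -0.0705, 0.0666]
tcp_rot: [[0.0, 1.0, -0.001], [1.0, -0.0, 0.001], [0.001, -0.001, -1.0]]
wrist_force: [1.5, -0.2, -2.5]
width: 0.0502
```

Emit:
{"fn": "play_rows", "kwargs": {
  "commands": [
    [0.032, 0, 0, 0, 0, 0, 1],
    [0.064, 0, 0, 0, 0, 0, 1],
    [0.096, 0, 0, 0, 0, 0, 1],
    [0.128, 0, 0, 0, 0, 0, 1],
    [0.16, 0, 0, 0, 0, 0, 1]
  ]
}}

```text
time_s: 21.82
position: [0.5489, 0.0894, 0.0668]
tcp_rot: [[0.001, 1.0, -0.001], [1.0, -0.001, 0.002], [0.002, -0.001, -1.0]]
wrist_force: [0.8, 0.4, -2.6]
width: 0.0503
```

Emit:
{"fn": "play_rows", "kwargs": {
  "commands": [
    [0.03, 0, 0, 0, 0, 0, 1],
    [0.06, 0, 0, 0, 0, 0, 1],
    [0.083, 0, 0, 0, 0, 0, 1],
    [0.083, 0, 0, 0, 0, 0, 1],
    [0.083, 0, 0, 0, 0, 0, 1]
  ]
}}

```text
time_s: 22.23
position: [0.549, 0.1719, 0.0666]
tcp_rot: [[-0.001, 1.0, -0.001], [1.0, 0.001, 0.001], [0.001, -0.001, -1.0]]
wrist_force: [-0.1, -0.1, -2.8]
width: 0.0501
```

Emit:
{"fn": "play_rows", "kwargs": {
  "commands": [
    [0, 0, 0, 0, 0, 0, 1],
    [0, 0, 0, 0, 0, 0, 1],
    [0, 0, 0, 0, 0, 0, 1],
    [0, 0, 0, 0, 0, 0, 1],
    [0, 0, 0, 0, 0, 0, 1]
  ]
}}

```text
time_s: 22.65
position: [0.5491, 0.1703, 0.0661]
tcp_rot: [[0.001, 1.0, -0.002], [1.0, -0.001, 0.002], [0.002, -0.002, -1.0]]
wrist_force: [0.3, 1.4, -2.7]
width: 0.05
```

```bash
python3 - <<'E'
from h import *
go(.55,.1705,.0655)
im=vision.get_image('wrist')
cv2.imwrite('pics/w19.png',cv2.resize(im,(800,600),interpolation=cv2.INTER_CUBIC))
E
```

```text
t 22.65 pos [0.5491 0.1703 0.0661] F [ 0.3  1.4 -2.7] w 0.05
shift [0.0002 0.0009 0.0006] rot [-0.0017 -0.0015 -0.0013]
```

View pics/w19.png

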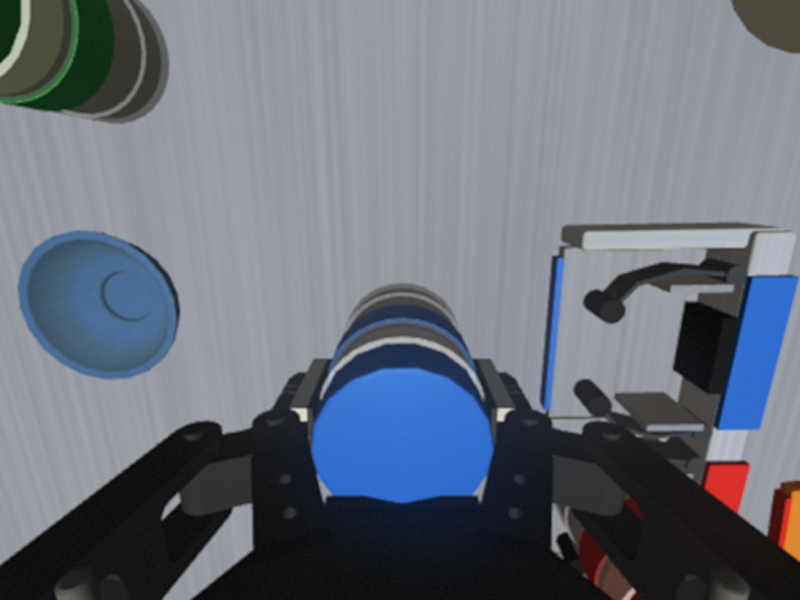

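Emit:
{"fn": "play_rows", "kwargs": {
  "commands": [
    [0, 0.012, 0, -0.001, 0, 0, 1],
    [0.0005, 0.024, 0.0005, -0.001, 0, 0, 1],
    [0.0005, 0.036, 0.0005, -0.001, 0, 0, 1],
    [0.001, 0.048, 0.0005, -0.001, 0, 0, 1],
    [0.001, 0.058, 0.0005, -0.001, 0, 0, 1]
  ]
}}

```text
time_s: 23.12
position: [0.6083, 0.1717, 0.0654]
tcp_rot: [[0.001, 1.0, -0.001], [1.0, -0.001, 0.001], [0.001, -0.001, -1.0]]
wrist_force: [-22.8, -9.4, 0.5]
width: 0.0501
```

Emit:
{"fn": "play_rows", "kwargs": {
  "commands": [
    [0, 0.006, 0, 0, 0, 0, 1],
    [0, 0.012, 0, 0, 0, 0, 1],
    [0, 0.018, 0, 0, 0, 0, 1],
    [0, 0.024, 0, 0, 0, 0, 1],
    [0, 0.03, 0, 0, 0, 0, 1]
  ]
}}

```text
time_s: 23.53
position: [0.6375, 0.1714, 0.0649]
tcp_rot: [[0.001, 1.0, -0.002], [1.0, -0.001, 0.001], [0.001, -0.002, -1.0]]
wrist_force: [-0.3, -1.4, -2.3]
width: 0.0497
```

Emit:
{"fn": "play_rows", "kwargs": {
  "commands": [
    [0, 0.006, 0, 0, 0, 0, 1],
    [0, 0.011, 0, 0, 0, 0, 1],
    [0, 0.014, 0, 0, 0, 0, 1],
    [0, 0.017, 0, 0, 0, 0, 1],
    [0, 0.018, 0, 0, 0, 0, 1]
  ]
}}

```text
time_s: 23.95
position: [0.6533, 0.1718, 0.0657]
tcp_rot: [[0.0, 1.0, -0.007], [1.0, -0.0, 0.001], [0.001, -0.007, -1.0]]
wrist_force: [-29.3, -3.8, 16.3]
width: 0.0498
```

```bash
python3 - <<'E'
from h import *
go(.6545,.1705,.0655)
im=vision.get_image('wrist')
cv2.imwrite('pics/w20.png',cv2.resize(im,(800,600),interpolation=cv2.INTER_CUBIC))
E
```

```text
t 23.95 pos [0.6533 0.1718 0.0657] F [-29.3  -3.8  16.3] w 0.0498
shift [-0.0013  0.0012  0.0002] rot [-0.0068 -0.001  -0.0004]
```

View pics/w20.png

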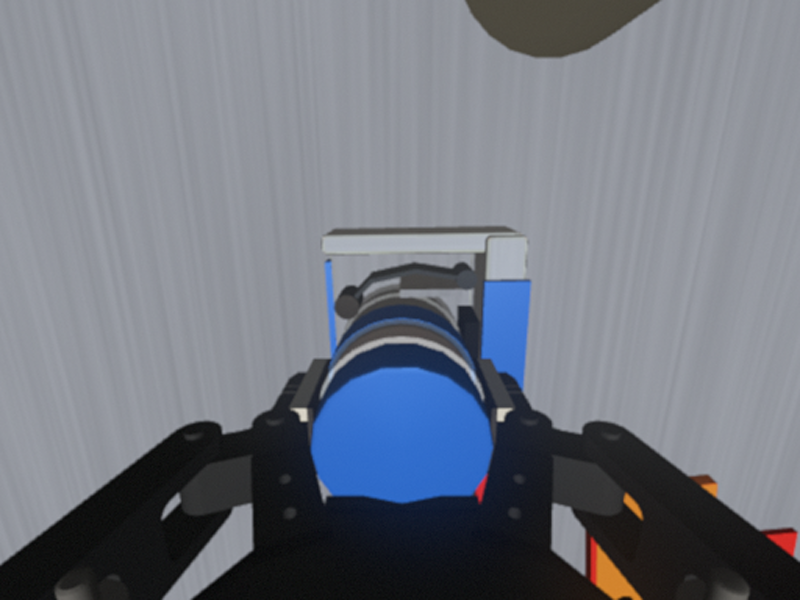

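Emit:
{"fn": "play_rows", "kwargs": {
  "commands": [
    [0, -0.0015, 0.001, -0.002, 0, 0, 1],
    [0, -0.002, 0.0015, -0.002, 0, 0, 1],
    [0, -0.002, 0.0015, -0.002, 0, 0, 0.3],
    [0, -0.002, 0.0015, -0.002, 0, 0, -0.6],
    [0, -0.002, 0.0015, -0.002, 0, 0, -1]
  ],
  "force": 60
}}

```text
time_s: 24.42
position: [0.6532, 0.1721, 0.0643]
tcp_rot: [[0.0, 1.0, 0.002], [1.0, -0.0, 0.002], [0.002, 0.002, -1.0]]
wrist_force: [0.3, -0.7, -0.1]
width: 0.0722
```

Emit:
{"fn": "play_rows", "kwargs": {
  "commands": [
    [0, 0, -0.01, 0.003, 0, 0, -1],
    [0, 0, -0.035, 0.003, 0, 0, -1],
    [0, 0, -0.07, 0.003, 0, 0, -1],
    [0, -0.02, -0.1, 0.003, 0, 0, -1],
    [0.015, -0.05, -0.1, 0.003, 0, 0, -1]
  ]
}}

```text
time_s: 24.83
position: [0.6056, 0.1858, 0.1715]
tcp_rot: [[0.002, 1.0, 0.007], [1.0, -0.002, 0.003], [0.003, 0.007, -1.0]]
wrist_force: [1.1, 1.1, 1.0]
width: 0.0853
```

Emit:
{"fn": "play_rows", "kwargs": {
  "commands": [
    [0.015, -0.035, 0, 0, 0, 0, -1],
    [0.03, -0.07, 0, 0, 0, 0, -1],
    [0.03, -0.07, 0, 0, 0, 0, -1],
    [0.03, -0.07, 0, 0, 0, 0, -1],
    [0.03, -0.07, 0, 0, 0, 0, -1]
  ]
}}

```text
time_s: 25.25
position: [0.5334, 0.2168, 0.1651]
tcp_rot: [[0.0, 1.0, -0.0], [1.0, -0.0, 0.002], [0.002, -0.0, -1.0]]
wrist_force: [-0.1, 0.3, 0.4]
width: 0.0856
```

```bash
python3 - <<'E'
from h import *
go(.429,.290,.15)
im=vision.get_image('wrist');m=vision.camera_model('wrist')
cv2.imwrite('pics/w21.png',cv2.resize(im,(800,600),interpolation=cv2.INTER_CUBIC))
hsv=cv2.cvtColor(im,cv2.COLOR_BGR2HSV)
k=(abs(hsv[...,0].astype(int)-62)<12)&(hsv[...,1]>80)&(hsv[...,2]>90)
n,l,st,c=cv2.connectedComponentsWithStats(k.astype('uint8'))
for i in range(1,n):
    if st[i,4]>100: print(st[i],c[i]*1.5625,ray(m,c[i],.084).round(4))
im=vision.get_image('side')
cv2.imwrite('pics/s21.png',cv2.resize(im[130:320,180:400],(695,600),interpolation=cv2.INTER_CUBIC))
E
```

```text
t 25.25 pos [0.5334 0.2168 0.1651] F [-0.1  0.3  0.4] w 0.0856
shift [ 0.0731 -0.1044  0.0153] rot [-0.0003 -0.0019 -0.0001]
[  82   76   67   69 3604] [179.7477629  171.86893036] [0.4286 0.2915 0.084 ]
[142  82  24  59 127] [246.27214567 172.90846457] [0.4601 0.291  0.084 ]
```

View pics/w21.png

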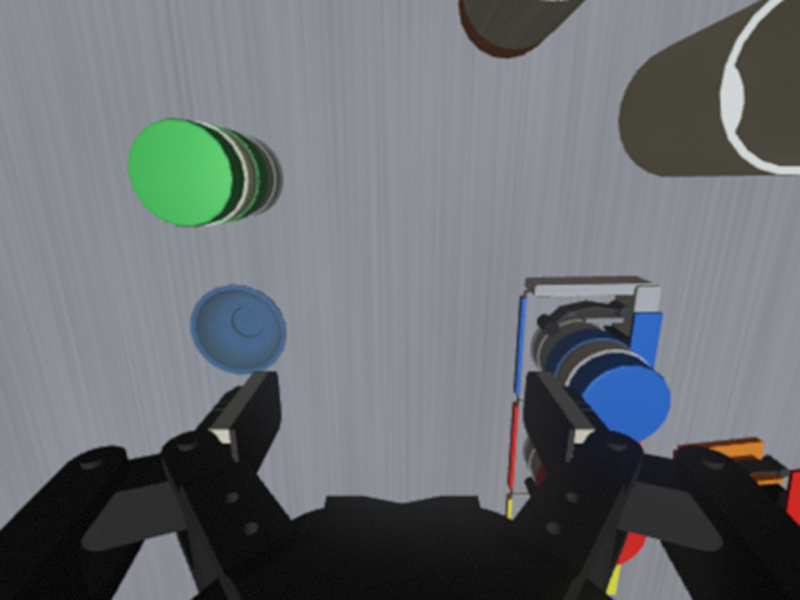

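View pics/s21.png

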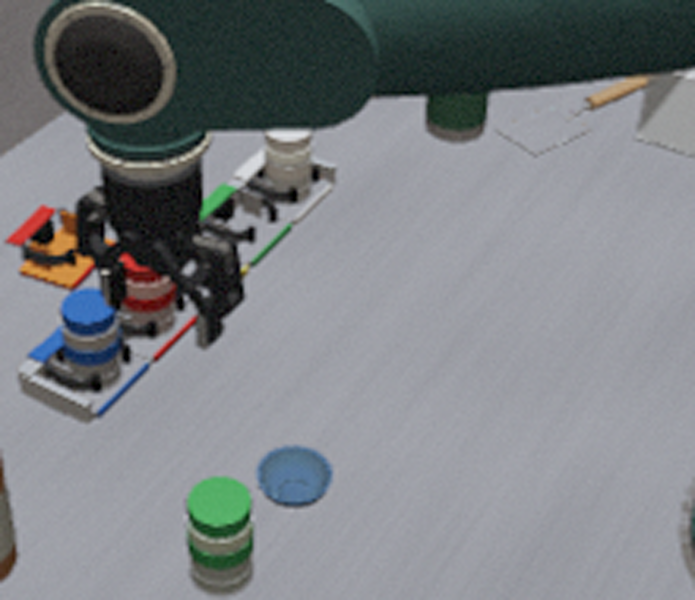

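Emit:
{"fn": "play_rows", "kwargs": {
  "commands": [
    [0.025, -0.03, 0, 0, 0, 0, -1],
    [0.05, -0.065, 0.005, 0, 0, 0, -1],
    [0.0735, -0.1045, 0.015, 0, 0, 0, -1],
    [0.0735, -0.1045, 0.015, 0, 0, 0, -1],
    [0.0735, -0.1045, 0.015, 0, 0, 0, -1]
  ]
}}

```text
time_s: 25.77
position: [0.4274, 0.2911, 0.1489]
tcp_rot: [[-0.001, 1.0, -0.003], [1.0, 0.001, 0.001], [0.001, -0.003, -1.0]]
wrist_force: [0.2, -0.0, 0.4]
width: 0.0855
```

Emit:
{"fn": "play_rows", "kwargs": {
  "commands": [
    [0, 0, 0, 0, 0, 0, -1],
    [0, 0, 0, 0, 0, 0, -1],
    [0, 0, 0, 0, 0, 0, -1],
    [0, 0, 0, 0, 0, 0, -1],
    [0, 0, 0, 0, 0, 0, -1]
  ]
}}

```text
time_s: 26.18
position: [0.4291, 0.2899, 0.1494]
tcp_rot: [[0.002, 1.0, -0.002], [1.0, -0.002, 0.001], [0.001, -0.002, -1.0]]
wrist_force: [-0.0, 0.9, -0.2]
width: 0.0853
```

```bash
python3 - <<'E'
from h import *
go(.4287,.2903,.053)
im=vision.get_image('wrist');m=vision.camera_model('wrist')
cv2.imwrite('pics/w22.png',cv2.resize(im,(800,600),interpolation=cv2.INTER_CUBIC))
hsv=cv2.cvtColor(im,cv2.COLOR_BGR2HSV)
k=(abs(hsv[...,0].astype(int)-62)<12)&(hsv[...,1]>80)&(hsv[...,2]>120)
n,l,st,c=cv2.connectedComponentsWithStats(k.astype('uint8'))
for i in range(1,n):
    if st[i,4]>100: print(st[i],c[i]*1.5625,ray(m,c[i],.084).round(4))
E
```

```text
t 26.18 pos [0.4291 0.2899 0.1494] F [-0.   0.9 -0.2] w 0.0853
shift [ 0.0003 -0.0002  0.0964] rot [-0.0018 -0.0014 -0.0016]
[ 258  169   65   62 3134] [453.45754228 312.27315332] [0.4539 0.2999 0.084 ]
```

View pics/w22.png

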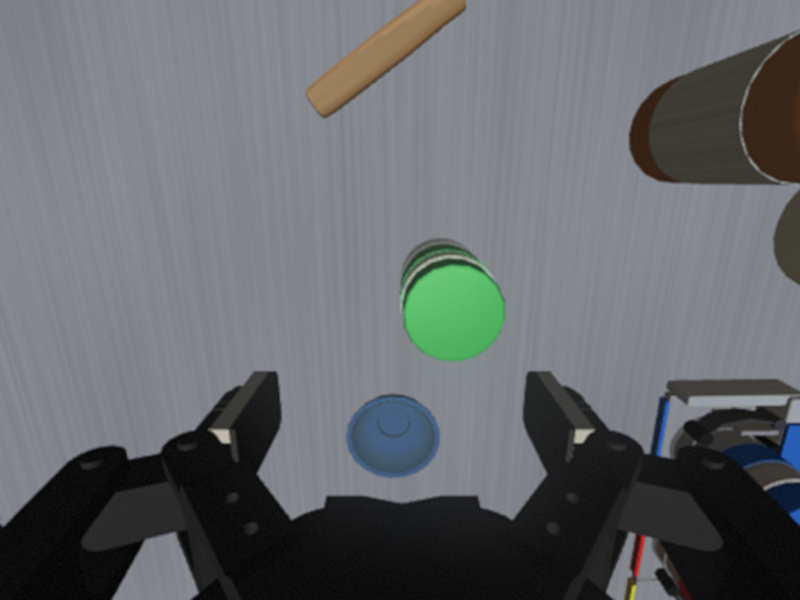

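Emit:
{"fn": "play_rows", "kwargs": {
  "commands": [
    [0.004, 0.012, 0, -0.001, -0.001, -0.001, -1],
    [0.0085, 0.025, 0, -0.001, -0.001, -0.001, -1],
    [0.0085, 0.025, 0, -0.001, -0.001, -0.001, -1],
    [0.0085, 0.025, 0, -0.001, -0.001, -0.001, -1],
    [0.0085, 0.025, 0, -0.001, -0.001, -0.001, -1]
  ]
}}

```text
time_s: 26.65
position: [0.4531, 0.2986, 0.1491]
tcp_rot: [[-0.0, 1.0, -0.001], [1.0, 0.0, 0.0], [0.0, -0.001, -1.0]]
wrist_force: [-0.2, 0.4, -0.4]
width: 0.0854
```

```bash
python3 - <<'E'
from h import *
go(.4537,.2985,.053)
im=vision.get_image('wrist');m=vision.camera_model('wrist')
cv2.imwrite('pics/w23.png',cv2.resize(im,(800,600),interpolation=cv2.INTER_CUBIC))
hsv=cv2.cvtColor(im,cv2.COLOR_BGR2HSV)
k=(abs(hsv[...,0].astype(int)-62)<12)&(hsv[...,1]>80)&(hsv[...,2]>120)
n,l,st,c=cv2.connectedComponentsWithStats(k.astype('uint8'))
for i in range(1,n):
    if st[i,4]>100: print(st[i],c[i]*1.5625,ray(m,c[i],.084).round(4))
E
```

```text
t 26.65 pos [0.4531 0.2986 0.1491] F [-0.2  0.4 -0.4] w 0.0854
shift [-0.0001  0.0007  0.0961] rot [-0.0013 -0.0002  0.0003]
[ 226  181   65   60 3030] [403.55094884 329.1769802 ] [0.454  0.2998 0.084 ]
```

View pics/w23.png

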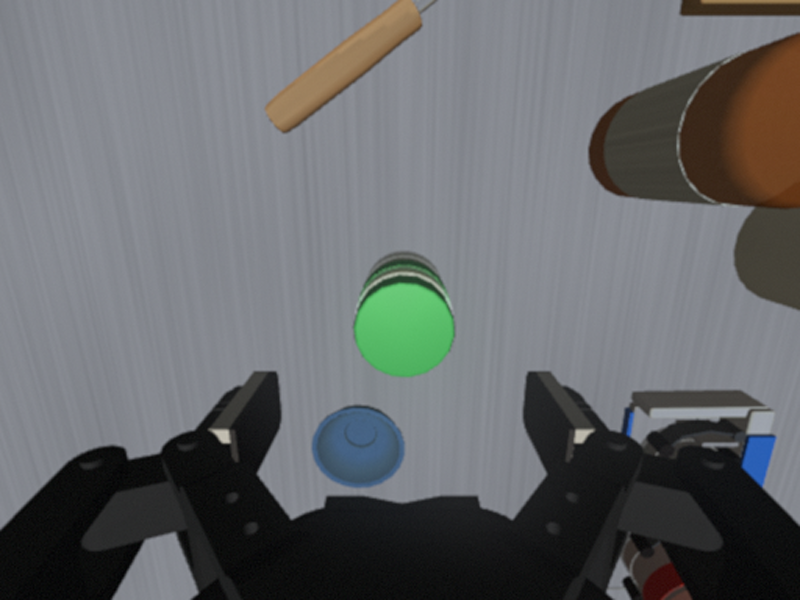

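Emit:
{"fn": "play_rows", "kwargs": {
  "commands": [
    [0, 0.0005, 0.03, -0.001, 0, 0, -1],
    [0, 0.0005, 0.06, -0.001, 0, 0, -1],
    [0, 0.0005, 0.085, -0.001, 0, 0, -1],
    [0, 0.0005, 0.0955, -0.001, 0, 0, -1],
    [0, 0.0005, 0.0955, -0.001, 0, 0, -1]
  ]
}}

```text
time_s: 27.12
position: [0.4526, 0.2982, 0.0516]
tcp_rot: [[-0.001, 1.0, -0.003], [1.0, 0.001, -0.001], [-0.001, -0.003, -1.0]]
wrist_force: [0.1, -0.7, 0.0]
width: 0.0854
```

Emit:
{"fn": "play_rows", "kwargs": {
  "commands": [
    [0, 0, 0, 0, 0, 0, 1],
    [0, 0, 0, 0, 0, 0, 1],
    [0, 0, 0, 0, 0, 0, 1],
    [0, 0, 0, 0, 0, 0, 1],
    [0, 0, 0, 0, 0, 0, 1]
  ],
  "force": 80
}}

```text
time_s: 27.53
position: [0.4546, 0.2994, 0.0561]
tcp_rot: [[-0.001, 1.0, 0.003], [1.0, 0.001, 0.002], [0.002, 0.003, -1.0]]
wrist_force: [-3.0, -1.6, 10.8]
width: 0.05
```

```bash
python3 - <<'E'
from h import *
go(.552,-.087,.067)
im=vision.get_image('wrist');
cv2.imwrite('pics/w24.png',cv2.resize(im,(800,600),interpolation=cv2.INTER_CUBIC))
E
```

```text
t 27.53 pos [0.4546 0.2994 0.0561] F [-3.  -1.6 10.8] w 0.05
shift [-0.3864  0.0972 -0.0114] rot [ 0.0027 -0.002   0.0005]
```

View pics/w24.png

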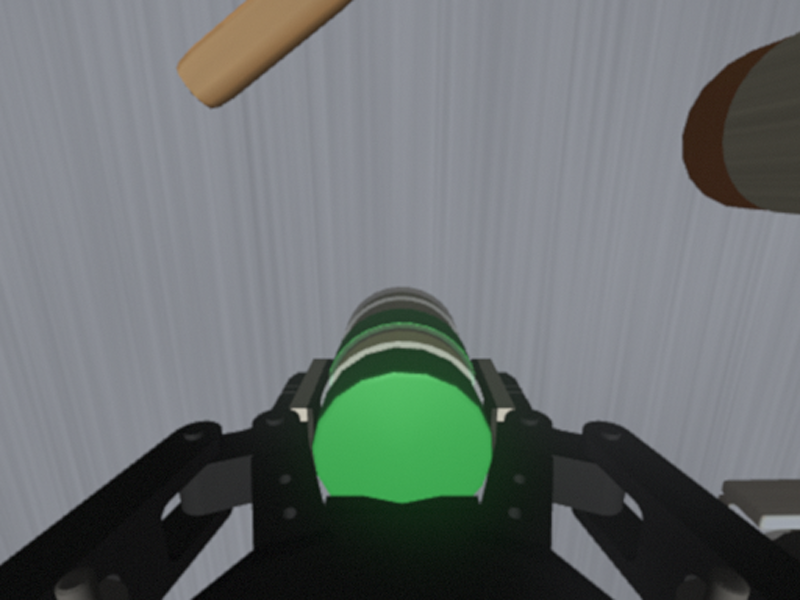

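Emit:
{"fn": "play_rows", "kwargs": {
  "commands": [
    [0, 0, -0.008, 0.001, -0.001, 0, 1],
    [0, 0, -0.0125, 0.001, -0.001, 0, 1],
    [-0.003, 0.025, -0.0125, 0.001, -0.001, 0, 1],
    [-0.01, 0.055, -0.0125, 0.001, -0.001, 0, 1],
    [-0.025, 0.08, -0.0125, 0.001, -0.001, 0, 1]
  ]
}}

```text
time_s: 28.0
position: [0.5354, 0.2746, 0.0675]
tcp_rot: [[-0.002, 1.0, 0.001], [1.0, 0.002, 0.001], [0.001, 0.001, -1.0]]
wrist_force: [1.2, 0.7, -2.1]
width: 0.0502
```

Emit:
{"fn": "play_rows", "kwargs": {
  "commands": [
    [-0.03, 0.012, 0, 0, 0, 0, 1],
    [-0.06, 0.0165, 0, 0, 0, 0, 1],
    [-0.09, 0.0165, 0, 0, 0, 0, 1],
    [-0.12, 0.0165, 0, 0, 0, 0, 1],
    [-0.15, 0.0165, 0, 0, 0, 0, 1]
  ]
}}

```text
time_s: 28.42
position: [0.5505, 0.1225, 0.0671]
tcp_rot: [[-0.001, 1.0, -0.0], [1.0, 0.001, -0.0], [-0.0, -0.0, -1.0]]
wrist_force: [0.1, -0.3, -2.9]
width: 0.0497
```

Emit:
{"fn": "play_rows", "kwargs": {
  "commands": [
    [-0.03, 0, 0, 0, 0, 0, 1],
    [-0.06, 0, 0, 0, 0, 0, 1],
    [-0.09, 0, 0, 0, 0, 0, 1],
    [-0.12, 0, 0, 0, 0, 0, 1],
    [-0.15, 0, 0, 0, 0, 0, 1]
  ]
}}

```text
time_s: 28.83
position: [0.5505, -0.0276, 0.0673]
tcp_rot: [[-0.001, 1.0, 0.0], [1.0, 0.001, -0.001], [-0.001, 0.0, -1.0]]
wrist_force: [1.0, 0.2, -1.5]
width: 0.05
```

Emit:
{"fn": "play_rows", "kwargs": {
  "commands": [
    [-0.025, 0, 0, 0, 0, 0, 1],
    [-0.05, 0, 0, 0, 0, 0, 1],
    [-0.061, 0, 0, 0, 0, 0, 1],
    [-0.061, 0, 0, 0, 0, 0, 1],
    [-0.061, 0, 0, 0, 0, 0, 1]
  ]
}}

```text
time_s: 29.25
position: [0.5506, -0.0871, 0.0668]
tcp_rot: [[0.001, 1.0, -0.0], [1.0, -0.001, -0.0], [-0.0, -0.0, -1.0]]
wrist_force: [1.0, 0.3, -2.3]
width: 0.0499
```

Emit:
{"fn": "play_rows", "kwargs": {
  "commands": [
    [0, 0, 0, 0, 0, 0, 1],
    [0, 0, 0, 0, 0, 0, 1],
    [0, 0, 0, 0, 0, 0, 1],
    [0, 0, 0, 0, 0, 0, 1],
    [0, 0, 0, 0, 0, 0, 1]
  ]
}}

```text
time_s: 29.67
position: [0.5506, -0.0866, 0.0665]
tcp_rot: [[-0.001, 1.0, -0.001], [1.0, 0.001, -0.0], [-0.0, -0.001, -1.0]]
wrist_force: [0.1, -0.6, -2.4]
width: 0.0498
```

```bash
python3 - <<'E'
from h import *
go(.552,-.087,.066)
im=vision.get_image('wrist');m=vision.camera_model('wrist')
cv2.imwrite('pics/w25.png',cv2.resize(im,(800,600),interpolation=cv2.INTER_CUBIC))
E
```

```text
t 29.67 pos [ 0.5506 -0.0866  0.0665] F [ 0.1 -0.6 -2.4] w 0.0498
shift [-0.0004  0.0014  0.0005] rot [-0.0008  0.0005  0.0012]
```

View pics/w25.png

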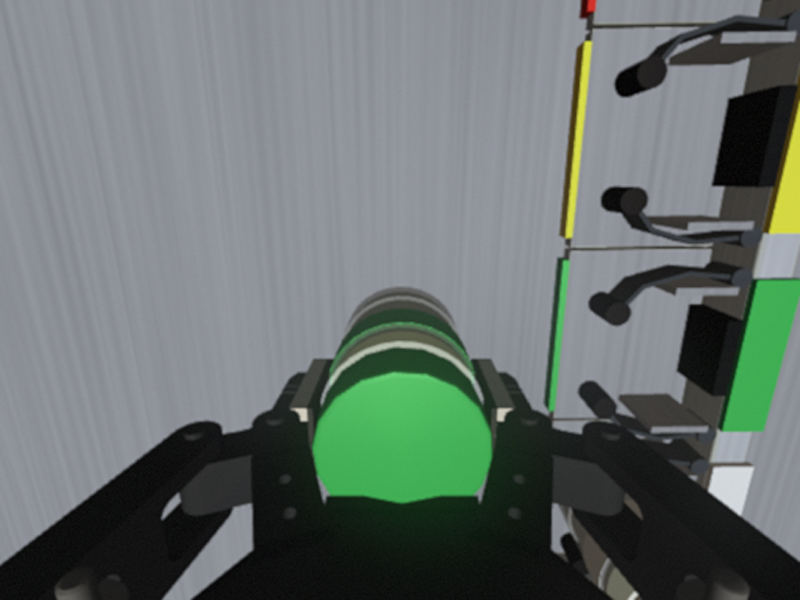

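Emit:
{"fn": "play_rows", "kwargs": {
  "commands": [
    [0, 0.012, 0, -0.001, 0, 0, 1],
    [0.0005, 0.024, 0.0005, -0.001, 0, 0, 1],
    [0.0005, 0.036, 0.0005, -0.001, 0, 0, 1],
    [0.001, 0.048, 0.0005, -0.001, 0, 0, 1],
    [0.001, 0.059, 0.0005, -0.001, 0, 0, 1]
  ]
}}

```text
time_s: 30.13
position: [0.6102, -0.0859, 0.0659]
tcp_rot: [[-0.001, 1.0, 0.0], [1.0, 0.001, -0.0], [-0.0, 0.0, -1.0]]
wrist_force: [0.4, -1.2, -2.9]
width: 0.0503
```

Emit:
{"fn": "play_rows", "kwargs": {
  "commands": [
    [0, 0.006, 0, 0, 0, 0, 1],
    [0, 0.012, 0, 0, 0, 0, 1],
    [0, 0.018, 0, 0, 0, 0, 1],
    [0, 0.024, 0, 0, 0, 0, 1],
    [0, 0.03, 0, 0, 0, 0, 1]
  ]
}}

```text
time_s: 30.55
position: [0.6393, -0.0861, 0.0654]
tcp_rot: [[-0.0, 1.0, -0.002], [1.0, 0.0, -0.0], [-0.0, -0.002, -1.0]]
wrist_force: [-1.1, -1.2, -3.1]
width: 0.0501
```

Emit:
{"fn": "play_rows", "kwargs": {
  "commands": [
    [0, 0.006, 0, 0, 0, 0, 1],
    [0, 0.011, 0, 0, 0, 0, 1],
    [0, 0.014, 0, 0, 0, 0, 1],
    [0, 0.017, 0, 0, 0, 0, 1],
    [0, 0.018, 0, 0, 0, 0, 1]
  ]
}}

```text
time_s: 30.97
position: [0.6573, -0.0861, 0.0662]
tcp_rot: [[-0.001, 1.0, -0.002], [1.0, 0.001, -0.0], [-0.0, -0.002, -1.0]]
wrist_force: [-12.4, 0.5, 7.2]
width: 0.0502
```

```bash
python3 - <<'E'
from h import *
go(.657,-.087,.0655)
im=vision.get_image('wrist')
cv2.imwrite('pics/w26.png',cv2.resize(im,(800,600),interpolation=cv2.INTER_CUBIC))
E
```

```text
t 30.97 pos [ 0.6573 -0.0861  0.0662] F [-12.4   0.5   7.2] w 0.0502
shift [-0.0009 -0.0003  0.0007] rot [-0.0015  0.0005  0.0006]
```

View pics/w26.png

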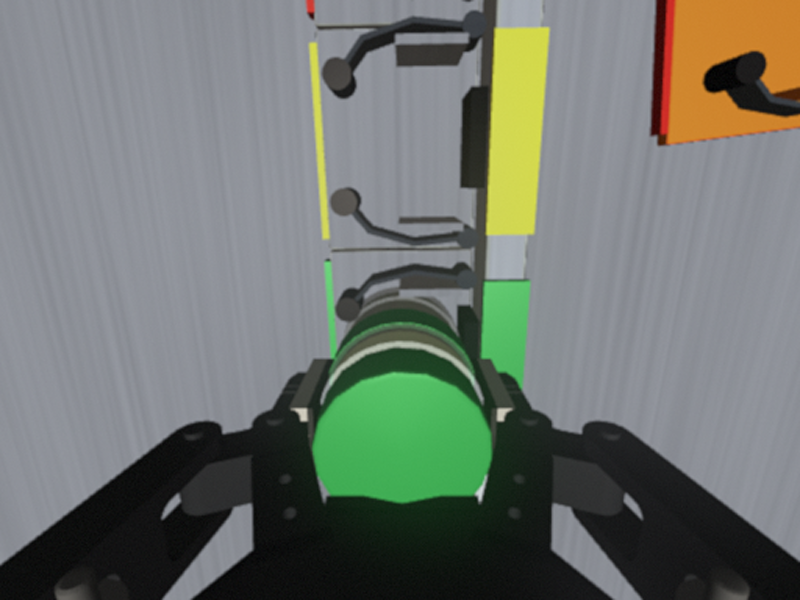

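Emit:
{"fn": "play_rows", "kwargs": {
  "commands": [
    [0, 0.001, 0, 0, 0, 0, 1],
    [0, 0.001, 0, 0, 0, 0, 1],
    [0, 0.001, 0, 0, 0, 0, 1],
    [0, -0.001, 0.001, 0, 0, 0, 1],
    [0, -0.001, 0.0015, 0, 0, 0, 1]
  ]
}}

```text
time_s: 31.43
position: [0.6567, -0.0861, 0.0647]
tcp_rot: [[-0.001, 1.0, 0.001], [1.0, 0.001, -0.001], [-0.001, 0.001, -1.0]]
wrist_force: [2.2, -0.1, -2.4]
width: 0.0503
```

Emit:
{"fn": "play_rows", "kwargs": {
  "commands": [
    [0, 0, 0, 0, 0, 0, 1],
    [0, 0, 0, 0, 0, 0, 0.3],
    [0, 0, 0, 0, 0, 0, -0.6],
    [0, 0, 0, 0, 0, 0, -1],
    [0, 0, 0, 0, 0, 0, -1]
  ],
  "force": 60
}}

```text
time_s: 31.85
position: [0.6565, -0.086, 0.0645]
tcp_rot: [[-0.001, 1.0, 0.0], [1.0, 0.001, -0.0], [-0.0, 0.0, -1.0]]
wrist_force: [-0.3, -0.2, -0.1]
width: 0.0831
```

Emit:
{"fn": "play_rows", "kwargs": {
  "commands": [
    [0, 0, -0.01, 0, 0, 0, -1],
    [0, 0, -0.035, 0, 0, 0, -1],
    [0, 0, -0.07, 0, 0, 0, -1],
    [0.03, 0, -0.105, 0, 0, 0, -1],
    [0.06, -0.02, -0.13, 0, 0, 0, -1]
  ]
}}

```text
time_s: 32.27
position: [0.6404, -0.0306, 0.1942]
tcp_rot: [[0.002, 1.0, 0.003], [1.0, -0.002, -0.001], [-0.001, 0.003, -1.0]]
wrist_force: [0.7, 1.6, 0.1]
width: 0.0854
```

Emit:
{"fn": "play_rows", "kwargs": {
  "commands": [
    [0.03, -0.03, -0.01, 0, 0, 0, -1],
    [0.06, -0.065, -0.03, 0, 0, 0, -1],
    [0.06, -0.1, -0.04, 0, 0, 0, -1],
    [0.06, -0.13, -0.04, 0, 0, 0, -1],
    [0.06, -0.13, -0.04, 0, 0, 0, -1]
  ]
}}

```text
time_s: 32.68
position: [0.5053, 0.0305, 0.2334]
tcp_rot: [[-0.002, 1.0, 0.003], [1.0, 0.002, -0.0], [-0.0, 0.003, -1.0]]
wrist_force: [-0.7, -0.1, 0.7]
width: 0.0853
```

Emit:
{"fn": "play_rows", "kwargs": {
  "commands": [
    [0, 0, 0, 0, 0, 0, -1],
    [0, 0, 0, 0, 0, 0, -1],
    [0, 0, 0, 0, 0, 0, -1],
    [0, 0, 0, 0, 0, 0, -1],
    [0, 0, 0, 0, 0, 0, -1]
  ]
}}

```text
time_s: 33.1
position: [0.5095, 0.0296, 0.2302]
tcp_rot: [[-0.0, 1.0, -0.001], [1.0, 0.0, -0.0], [-0.0, -0.001, -1.0]]
wrist_force: [0.4, 0.7, -0.4]
width: 0.0853
```

```bash
python3 - <<'E'
from h import *
go(.52,.04,.2)
import pickle
im=vision.get_image('wrist');m=vision.camera_model('wrist'); pickle.dump((im,m),open('w27.pkl','wb'))
cv2.imwrite('pics/w27.png',cv2.resize(im,(800,600),interpolation=cv2.INTER_CUBIC))
im=vision.get_image('side')
cv2.imwrite('pics/s27.png',cv2.resize(im[130:320,180:400],(695,600),interpolation=cv2.INTER_CUBIC))
im=vision.get_image('top'); cv2.imwrite('pics/t27.png',cv2.resize(im[130:200,150:330],(800,311),interpolation=cv2.INTER_CUBIC))
E
```

```text
t 33.1 pos [0.5095 0.0296 0.2302] F [ 0.4  0.7 -0.4] w 0.0853
shift [0.0104 0.0105 0.0302] rot [-0.0009  0.0005  0.0002]
```

View pics/w27.png

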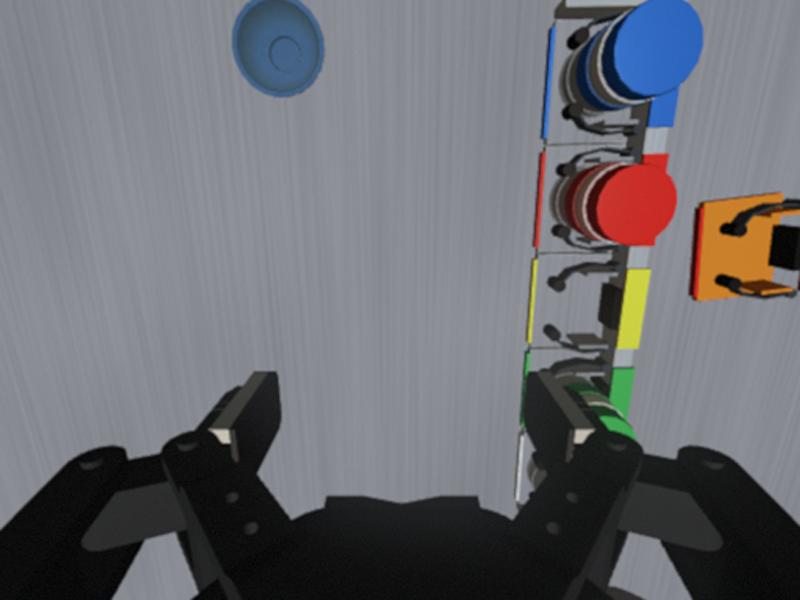

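View pics/s27.png

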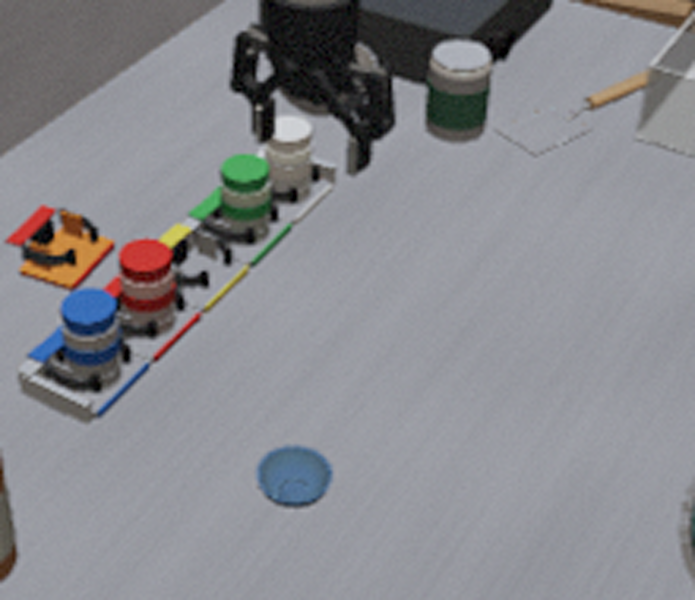

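View pics/t27.png

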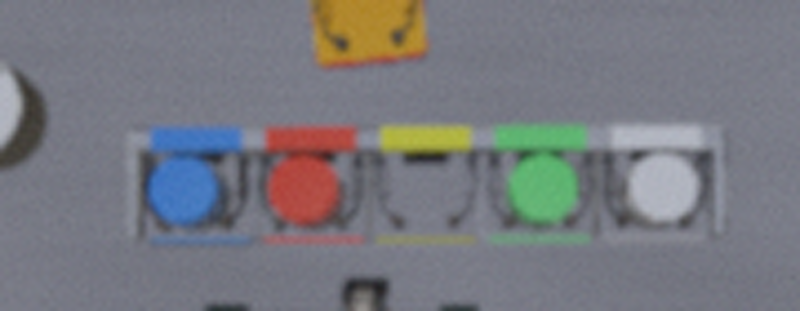

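```bash
python3 - <<'E'
from h import *
m=vision.camera_model('top'); im=vision.get_image('top')
for n,u,v in (('b',184,191),('r',304,190),('g',544,189),('w',664,188)):
    print(n,ray(m,(150+u/4.444,130+v/4.444),.092).round(4))
w=im; cv2.imwrite('pics/t28.png',cv2.resize(w,(800,600),interpolation=cv2.INTER_CUBIC))
s=vision.get_image('side'); cv2.imwrite('pics/s28.png',cv2.resize(s[160:260,180:295],(690,600),interpolation=cv2.INTER_CUBIC))
E
```

```text
b [0.6515 0.1702 0.092 ]
r [0.6531 0.0842 0.092 ]
g [ 0.6557 -0.0876  0.092 ]
w [ 0.6573 -0.1734  0.092 ]
```

View pics/t28.png

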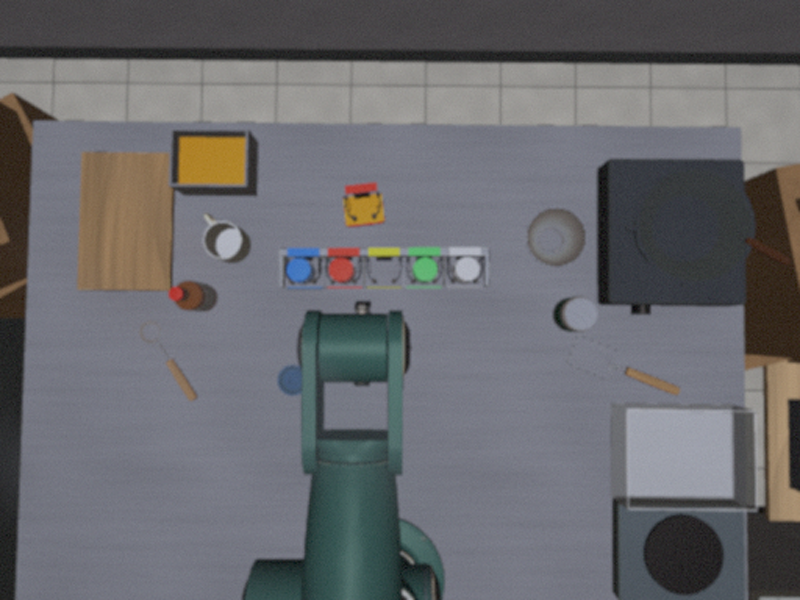

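View pics/s28.png

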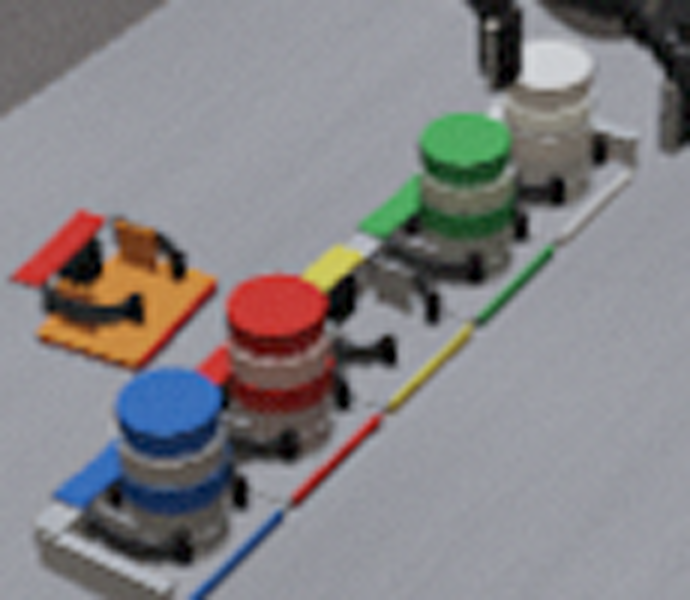

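```bash
python3 - <<'E'
from h import *
m=vision.camera_model('top'); im=vision.get_image('top')
hsv=cv2.cvtColor(im,cv2.COLOR_BGR2HSV).astype(int)
X={'b':(.654,.1705),'r':(.655,.0845),'g':(.657,-.087),'w':(.658,-.173)}
for n,(x,y) in X.items():
    # template fit: match disc edge by correlating predicted disc
    p=proj(m,(x,y,.092)); u,v=p
    g=cv2.resize(im[int(v)-14:int(v)+15,int(u)-14:int(u)+15],None,fx=16,fy=16,interpolation=cv2.INTER_CUBIC)
    cv2.circle(g,(int((u-int(u)+14.5)*16),int((v-int(v)+14.5)*16)),int(.025*427.5/1.33*16),(0,0,0),1)
    cv2.imwrite(f'pics/cap_{n}.png',g)
cv2.imwrite('pics/caps.png',cv2.resize(np.hstack([cv2.imread(f'pics/cap_{n}.png') for n in 'brgw']),(800,200)))
E
```

```text
(no output)
```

View pics/caps.png

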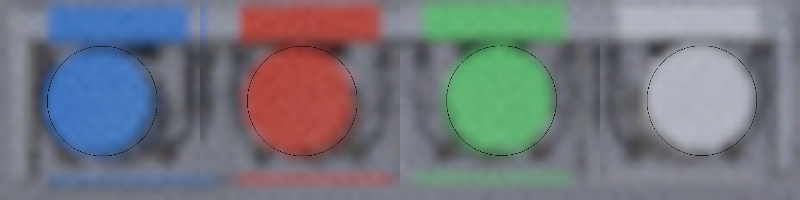

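```bash
python3 - <<'E'
from h import *
print(robot.job_done()); print(get_state()['time_s'])
E
```

```text
the job is handed in; nothing more can be done
None
the job is handed in; nothing more can be done
```

I handed the job in at about 33 s of robot time. All four jars on the counter (red, white, blue and green; there was no yellow jar) are in the clips of their own colour with their caps shut.

- **Caps:** I pressed all four shut before moving any jar. Each came down to its stop, with the fingertips at about 84 mm height. The force was 13–30 N, against the 6 N needed.
- **Clips:** I pushed each jar upright into its clip until it hit the rear stop, at 12–49 N, then released it and lifted straight up. The red jar went into the rack's red clip; I left the orange look-alike behind the rack alone.
- **Knocked jar:** the green jar was knocked about 25 mm aside just before I gripped it. I measured its position again and picked it up from there. No slackening of the grip showed.

**Last checks:**
- **Pictures:** the top and side pictures show all four jars upright in their clips. In the top view the caps lie within about 1 mm of where the jars should be, though one reading by eye put them about 2 mm short in x. That is about the camera's accuracy and well within the 6 mm allowed.
- **Other things:** the dish, sauce bottle, tin, ladle, mug, bowl and spatula look unmoved.
- **Arm:** it stood clear of everything, and the wrist force was near zero.
- **Not checked:** I did not measure cap height again once the jars were in the rack. In the pictures the caps look shut.

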